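# Make the heel jig ready in the shoe repair shop

## Task

Make the heel jig ready: push the stuck slug out of the far end of the drive tube with the push rod so that it lands in the catch tray, and lay the rod back on its rubber mat; and move every locating pin from the pin block to the jig, one to a strip, sliding its tip along the strip until it drops into the blind hole and stands fully home. Only when the slug is out and all pins are in, fold the jig's guard in over them and leave it standing at 45 degrees above level; leave the other things on the bench where they are.

Things in the scene. Friction and masses are not known exactly. Their poses are not given: they have to be found in the camera images.
- jig: Fixed green heel jig, base 200 (x) by 180 (y) by 8 mm, origin centre of its underside, on the bench. Three fixed bare steel strips lie side by side along jig x at jig y = -40, 0, +40 mm, flat tops at z = 24 mm (see lane0..2). Green end caps, tops at z = 30 mm, cover the strips beyond jig x = +-57 mm. Hinge posts 60 mm high at jig x = +-90, y = -95 mm carry the guard.
- guard_hinge_mid (a point): Middle of the guard's hinge line, which runs along jig x, at jig y = -95, z = 60 mm.
- guard (a joint): Angle (rad) of the flat aluminium guard: 0 = level over the strips, 1.571 = upright, more = leaning outward (jig -y). Starts at 1.9 to 2.2; range 0 to 2.3. Panel 164 mm along the hinge, 4 mm thick, 4 to 110 mm from the hinge line, the last 6 mm a 10 mm thick edge bar. Stiff hinge (0.35 N m friction, 3 to 4 N at the edge): it stays where it is left.
- lane0 (a point): Middle of the visible part of steel strip 0, on its top face, at jig y = -40 mm (strip 34 mm wide). The strip has ONE round blind hole, 11.5 mm wide, 13 mm deep, slightly bevelled, on its centre line but at an unmarked jig x from -20 to +20 mm of this point, different for each strip and start.
- lane1 (a point): Middle of the visible part of steel strip 1, on its top face, at jig y = 0 mm (strip 34 mm wide). The strip has ONE round blind hole, 11.5 mm wide, 13 mm deep, slightly bevelled, on its centre line but at an unmarked jig x from -20 to +20 mm of this point, different for each strip and start.
- lane2 (a point): Middle of the visible part of steel strip 2, on its top face, at jig y = 40 mm (strip 34 mm wide). The strip has ONE round blind hole, 11.5 mm wide, 13 mm deep, slightly bevelled, on its centre line but at an unmarked jig x from -20 to +20 mm of this point, different for each strip and start.
- guard_edge (a point): Middle of the guard's free edge, 110 mm from the hinge line.
- block: Fixed wooden pin block 150 (x) by 50 (y) by 25 mm, origin centre of its underside. Three square holes 12 mm wide and 20 mm deep at block x = -50, 0, +50 mm hold the pins upright, loosely.
- stand: Fixed stand, origin on the bench below the middle of its level steel tube. Tube along stand x from -35 (near end) to +35 mm (far end), axis at z = 70 mm, 24 mm outside, 16 mm bore. Open steel catch tray 90 x 90 mm, walls 30 mm, under the far end, centred at stand x = +82 mm. A spring catch in the tube's top (stops 5 mm above the axis) holds the slug: about 3 to 8 N to slide it.
- slug: Wooden slug, 14 mm diameter, 22 mm long, stuck in about the middle of the tube. Origin: its centre; its x axis runs along its length.
- rod: Push rod lying flat on the mat: square wooden handle 70 x 18 x 18 mm with a steel rod 9 mm in diameter and 110 mm long out of its +x end. Origin: centre of the underside of the handle; +x points to the rod's tip; the rod's axis is 9 mm above the underside. About 90 g, centre of mass about 15 mm ahead of the origin.
- rod_tip (a point): Centre of the tip of the push rod, 145 mm ahead of the handle's centre.
- rod_mid (a point): Middle of the push rod's whole length (180 mm), on its axis, 55 mm ahead of the handle's centre.
- mat: Flat black rubber mat fixed to the bench, 250 (x) by 130 (y) by 4 mm. Origin: centre of its underside.
- pin0: Steel locating pin, upright in the pin block at the start (may be absent). Stem 10 mm in diameter, 35 mm long, with a bevelled tip; on it a dark knob 22 mm in diameter and 30 mm high. Origin: centre of the tip's end face; z up the pin (knob from 35 to 65 mm). 60 g. At the start the tip is 5 mm above the bench.
- pin1: Steel locating pin, upright in the pin block at the start (may be absent). Stem 10 mm in diameter, 35 mm long, with a bevelled tip; on it a dark knob 22 mm in diameter and 30 mm high. Origin: centre of the tip's end face; z up the pin (knob from 35 to 65 mm). 60 g. At the start the tip is 5 mm above the bench.
- pin2: Steel locating pin, upright in the pin block at the start (may be absent). Stem 10 mm in diameter, 35 mm long, with a bevelled tip; on it a dark knob 22 mm in diameter and 30 mm high. Origin: centre of the tip's end face; z up the pin (knob from 35 to 65 mm). 60 g. At the start the tip is 5 mm above the bench.
- jar: Bystander, to be left in place: glue jar, 60 mm across, 90 mm high. Origin: its underside.
- spool: Bystander, to be left in place: wooden thread spool, 44 mm across, 55 mm high. Origin: its underside.
- hammer: Bystander, to be left in place: hammer, lying. Origin: its underside.
- heel_a: Bystander, to be left in place: black rubber heel, 78 x 55 x 12 mm. Origin: its underside.
- heel_b: Bystander, to be left in place: black rubber heel, 78 x 55 x 12 mm. Origin: its underside.
- tin: Bystander, to be left in place: closed flat tin, 80 mm across, 50 mm high. Origin: its underside.
There are look-alikes about, which are no part of the job. What is shaped like the pin1 but purple or turquoise is not meant.

How it is judged:
By the outcome, as a careful person would: the job done as asked, in the order asked, and still so for the second after the job is handed in, with the robot touching nothing.
Of pin0, pin1, pin2 only 2 to 3 are there at a start; the rules pass over those that are not, and their reading is None.
At some moment in a run one of rod may be knocked a few centimetres aside while the robot is not near it.
It also fails if it takes over 210 s, if anything falls off the work surface, if the arm or the gripper's body presses on something with over 40 N, if the wrist force passes 120 N, or if a joint passes its speed limit or range.

## Robot

A 6-joint arm with a two-finger parallel gripper is mounted at the origin on the work surface. World frame = base frame: x ahead of the robot, y to its left, z up, the work surface at z = 0. Lengths are in mm, angles in rad, forces in N, time in s.
With the tool pointing down it reaches from about 250 to 800 mm from the base axis. Payload 3.9 kg.
Tool frame: the origin (TCP) lies midway between the tips of the shut fingers; the grasp point (between the pads) lies 19 mm behind it; z points along the fingers, y is the line along which they close (so a half turn about z gives the same grasp; the last joint's range is limited). The gripper opens to 85 mm and grips with 20 to 120 N. Pads are 22 mm wide; open, the fingers measure 114 mm over their backs; the gripper's body (76 mm by 85 mm) begins 54 mm behind the grasp point. The pads swing forward as they close: fully open they stand 13 mm farther back than shut.
Start: joints at [1.15, 0.26, -0.138, 1.173, 0, 1.571], TCP at [214.452, 479.193, 231.304] pointing down, gripper open.
Joint ranges: [-2.78, 2.78], [-0.83, 1.72], [-1.28, 1.37], [-1.9, 2.12], [-1.57, 1.48], [-3.14, 3.14]. Speed limits (rad/s): [2.57, 2.57, 3.14, 3.14, 3.14, 3.14].

## Interface

Orientations are given as a unit quaternion [x, y, z, w].
In Python, from rig import robot gives the robot as it stands.
- The arm moves only by the tool apply_moves, never from a script. Its argument "moves" is one flat list of numbers, 7 for each row, row after row: the turn, a rotation vector about the tool's x, y, z in degrees, then the shift along the tool's x, y, z in m, then the opening, from -1 (shut) to 1 (fully open). A call has 1 to 12 rows; each row shifts and turns the commanded pose from where the row before left it, along the tool's axes as they then stand; what a row does not reach is not made up. A row lasts 1/10 s, in which the tool goes at most 50 mm and 8.59 degrees, less where a joint would pass 70% of its speed; a pose out of reach is approached as far as the arm can. A call with a gripper value outside its range is refused whole. The fingers move at their own pace and stop on an object; "newtons" is the grip in N (left out, the last holds). Time passes only in rows, so rows that do not move let the fingers close. It gives the time, the measured TCP pose, the force, the opening and the grip force at its end, in the units of the state.
- robot.get_obs(): the state, without advancing time (a new reading comes with each control period).
- robot.get_image(name): name is "scene" or "side" or "wrist"; returns the picture (384x512x3 uint8, blue, green, red); there is no depth.
- robot.camera_info(name): a dict with "camera_matrix" (3x3 intrinsics, pixels), "k1" (the pictures are not rectified: a ray, as slopes to the right and down, at radius r is drawn at 1 + k1 r^2 times it, then the intrinsics apply), "rvec" (rotation vector, rad) and "tvec" (3), from world to camera coordinates, as OpenCV has them. Camera axes: x right, y down, z forward; pixel columns grow to the right and rows downward; lengths in mm; the calibration is good to about 2 mm. A picture is of the moment at which its call begins: read the wrist's pose just before it. camera_info takes no time and is no camera call; for the wrist camera it gives the pose at the moment of the call.
- robot.sign_off(): hands the job in; it is judged then, once.
The state is a dict: "time_s": time; "joint_positions": joint angles; "dq": joint speeds; "joint_torque": joint torques, N m; "tool_pos": TCP position; "tcp_rot": TCP orientation; "contact_force": force on the tool from outside, world axes, zero at the start; "wrist_torque": the same for the moment, N m; "opening": finger opening in mm; "grasp_force": force on a finger pad.
Only numpy, scipy, OpenCV 4.12 (cv2) and the standard library are available. Lean on these libraries where they do the work, as an engineer would, in place of code of your own. Each camera call takes 0.05 s, during which the arm holds its last target. There are 200 camera calls.

## Working session

There is one attempt and no reset: what is moved stays moved. The work goes in short steps, Python scripts to look and compute and a tool call to move; the robot and the scene stay as the last step left them, time stands still between calls to the robot, and variables do not carry over. Pictures are saved under pics/ and viewed, at most 14 in all, crops included, and the job is handed in when it is done.

Besides the shell and the picture viewer there is one more tool, called after "Request:" as name(argument=value, ...) on one line, values as JSON. apply_moves: Moves the arm, as the interface text tells. Its arguments: {"type":"object","properties":{"moves":{"type":"array"},"newtons":{"type":"number"}},"required":["moves"]}

```bash
ls; mkdir -p pics; python3 - <<'E'
from rig import robot
import cv2
print(robot.get_obs())
for n in("scene","side","wrist"):
    i=robot.camera_info(n); print(n,i)
    im=robot.get_image(n); cv2.imwrite(f"pics/{n}0.png",im)
a=[cv2.resize(cv2.imread(f"pics/{n}0.png"),(800,600),interpolation=cv2.INTER_CUBIC) for n in("scene","side")]
cv2.imwrite("pics/scene0b.png",a[0]);cv2.imwrite("pics/side0b.png",a[1])
E
```

```text
pics
{'time_s': 0.0, 'joint_positions': array([ 1.14999727e+00,  2.60702898e-01, -1.39437150e-01,  1.17271039e+00,
       -4.20300777e-05,  1.57077303e+00]), 'dq': array([ 0.00037896,  0.0011474 ,  0.00093395,  0.00034502, -0.00103385,
       -0.00143657]), 'joint_torque': array([-1.17155541e-03, -4.05679858e+01,  2.53922224e+01,  1.89149886e-02,
       -6.22252219e-05,  4.79813053e-06]), 'tool_pos': array([214.17492698, 478.53675263, 230.42927262]), 'tcp_rot': array([ 2.08839111e-01,  9.77949472e-01, -1.00879344e-03, -1.93961407e-04]), 'contact_force': array([-0.3165791 , -0.10966577,  0.17712085]), 'wrist_torque': array([-0.02121072, -0.02056438, -0.01107568]), 'grasp_force': 0.0, 'opening': 85.57039093339516}
scene {'camera_matrix': array([[391.42477845,   0.        , 257.97538637],
       [  0.        , 391.42477845, 191.12813116],
       [  0.        ,   0.        ,   1.        ]]), 'k1': -0.026632496159381774, 'rvec': array([ 1.72000165,  1.97568931, -0.70925521]), 'tvec': array([  25.4465937 , -358.31948354, 1379.11566235])}
side {'camera_matrix': array([[377.1090686 ,   0.        , 257.16004802],
       [  0.        , 377.1090686 , 194.50109705],
       [  0.        ,   0.        ,   1.        ]]), 'k1': 0.021919837127290155, 'rvec': array([ 0.407812  , -2.64154884,  1.3187652 ]), 'tvec': array([ 508.09946046,  134.42811987, 1006.3315304 ])}
wrist {'camera_matrix': array([[318.77915924,   0.        , 256.16317821],
       [  0.        , 318.77915924, 191.12234034],
       [  0.        ,   0.        ,   1.        ]]), 'k1': -0.04040790730321111, 'rvec': array([-2.41461103, -1.56387638, -0.23634796]), 'tvec': array([-523.78347335,  -37.54639564,  381.74397848])}
```

View pics/scene0b.png

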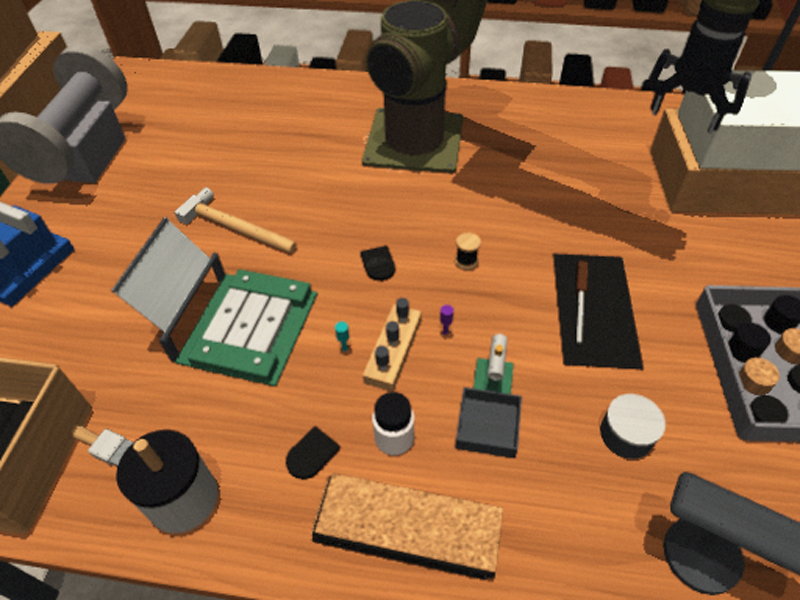

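View pics/side0b.png

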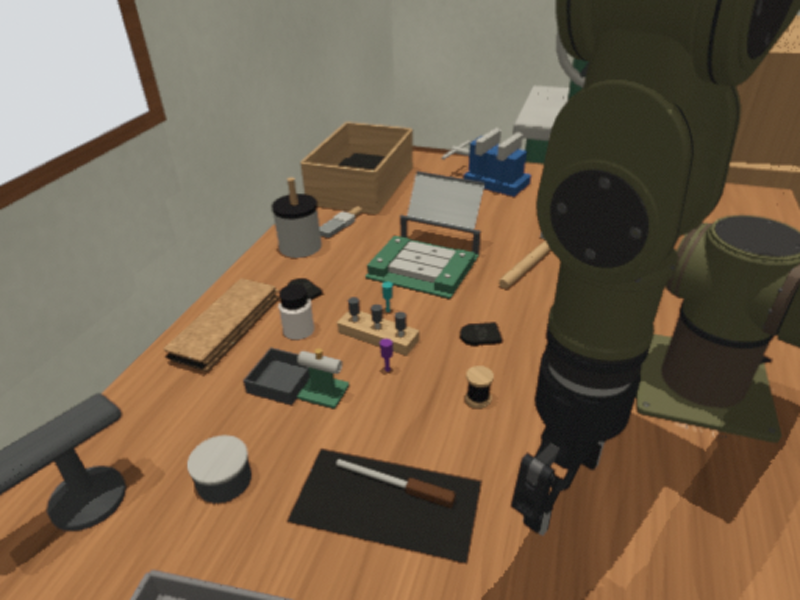

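The scene shows three dark pins in the block at (402,308), (392,330) and (382,355). The look-alikes are turquoise at (343,335) and purple at (446,318). The jig is at (250,330), the stand at (495,365), and the rod at (580,300) on the mat.

```bash
cat > h.py <<'E'
import numpy as np, cv2
from scipy.spatial.transform import Rotation as R
from scipy.optimize import least_squares
def cam(i):
    return dict(K=np.array(i["camera_matrix"]),k=i["k1"],R=R.from_rotvec(i["rvec"]).as_matrix(),t=np.array(i["tvec"]))
def ray(c,p):
    d=np.array([c["k"],0,0,0,0.]);u=cv2.undistortPoints(np.array([[p]],float),c["K"],d)[0,0]
    v=c["R"].T@np.array([u[0],u[1],1]); return -c["R"].T@c["t"],v/np.linalg.norm(v)
def plane(c,p,z):
    o,v=ray(c,p); return o+v*(z-o[2])/v[2]
def proj(c,P):
    P=np.atleast_2d(P).astype(float)
    return cv2.projectPoints(P,cv2.Rodrigues(c["R"])[0],c["t"],c["K"],np.array([c["k"],0,0,0,0.]))[0][:,0]
def tri(obs):
    A=np.zeros((3,3));b=np.zeros(3)
    for c,p in obs:
        o,v=ray(c,p);M=np.eye(3)-np.outer(v,v);A+=M;b+=M@o
    return np.linalg.solve(A,b)
def crop(im,x0,y0,x1,y1,name):
    s=min(800/(x1-x0),600/(y1-y0)); cv2.imwrite(name,cv2.resize(im[y0:y1,x0:x1],None,fx=s,fy=s,interpolation=cv2.INTER_CUBIC)); print("scale",s)
def rb(o): return R.from_quat(o["tcp_rot"]).as_matrix()
def fit(pts):  # [(cam,pix,local xyz)] -> x,y,yaw (z=0)
    def f(q):
        c,s=np.cos(q[2]),np.sin(q[2]);M=np.array([[c,-s,0],[s,c,0],[0,0,1]]);r=[]
        for cm,p,l in pts: r+=list(proj(cm,M@np.array(l,float)+[q[0],q[1],0])[0]-p)
        return r
    best=min((least_squares(f,[500,0,a],loss='soft_l1') for a in np.arange(-3,3.1,0.8)),key=lambda s:s.cost)
    return best.x,np.round(best.fun,1)
E
python3 - <<'E'
from h import *
im=cv2.imread("pics/scene0.png"); crop(im,105,145,345,300,"pics/c1.png")
from rig import robot
S=cam(robot.camera_info("scene"))
for n,p,z in [("pin",(402,302),70),("pin",(392,324),70),("pin",(382,349),70),("jig",(250,328),24),("tubenear",(500,340),82),("tubefar",(495,375),82),("handle",(582,275),22),("tip",(579,340),13),("tray",(488,420),10),("jar",(393,405),90),("spool",(467,240),55),("tin",(633,415),50),("turq",(342,328),60),("purp",(447,312),60)]: print(n,plane(S,np.array(p)*.64,z).round())
E
```

```text
scale 3.3333333333333335
pin [521.  49.  70.]
pin [567.  39.  70.]
pin [616.  31.  70.]
jig [ 574. -203.   24.]
tubenear [584. 209.  82.]
tubefar [648. 205.  82.]
handle [380. 353.  22.]
tip [518. 345.  13.]
tray [684. 203.  10.]
jar [721.  65.  90.]
spool [352. 143.  55.]
tin [669. 409.  50.]
turq [578. -40.  60.]
purp [524. 123.  60.]
```

View pics/c1.png

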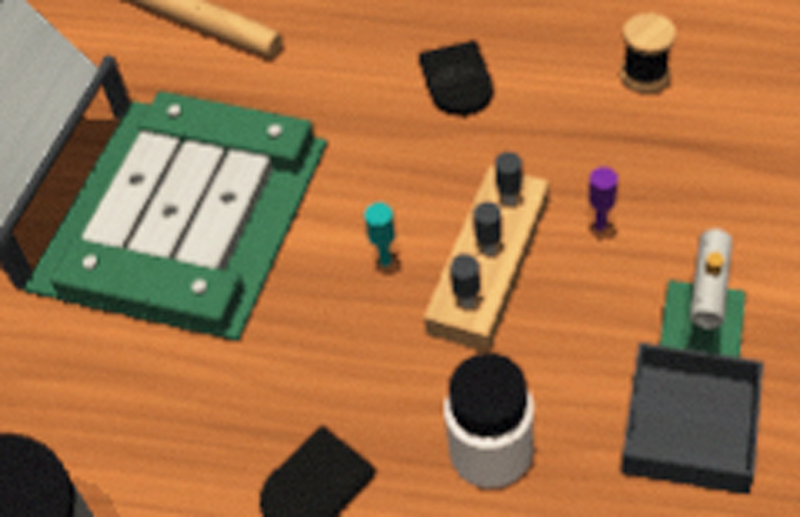

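```bash
cat >> h.py <<'E'
def to(o,P,yawx=None):
    """print tool-frame shift to world TCP P (from obs) and turn about tool z to put tool y at world angle yawx deg"""
    M=rb(o); d=M.T@(np.array(P,float)-o["tool_pos"]); print("shift mm",d.round(1))
    if yawx is not None:
        a=np.degrees(np.arctan2(M[1,1],M[0,1])); t=-(yawx-a); t=(t+90)%180-90; print("turn about z deg",round(t,1),"(now tool y at",round(a,1),")")
E
python3 - <<'E'
from h import *
from rig import robot
o=robot.get_obs();W=cam(robot.camera_info("wrist"));M=rb(o)
print("cam in tool",M.T@(-W["R"].T@W["t"]-o["tool_pos"]),"fwd",M.T@W["R"].T[:,2],"right",M.T@W["R"].T[:,0]);print(M.round(3))
to(o,[470,290,330],90)
S=cam(robot.camera_info("scene"))
q=lambda x,y:np.array([105+x/3.3333,145+y/3.3333])
pts=[(S,q(131,102),(-100,-90,8))]
L=[(147,134,-57,-57,24),(271,153,-57,57,24),(83,243,57,-57,24),(210,268,57,57,24),(325,140,-100,90,8),(240,338,100,90,8),(27,290,100,-90,8)]
f=fit([(S,q(x,y),(a,b,c)) for x,y,a,b,c in L]);print("jig",f)
x,y,a=f[0]
for n,p in(("h0",(137,179)),("h1",(170,211)),("h2",(228,198))):
    w=plane(S,q(*p),24);d=w[:2]-[x,y];print(n,w.round(1),"jig",np.cos(a)*d[0]+np.sin(a)*d[1],-np.sin(a)*d[0]+np.cos(a)*d[1])
E
```

```text
cam in tool [ 7.76299103e+01 -5.95560182e-02 -1.43992417e+02] fwd [-2.98337172e-01 -4.34005357e-04  9.54460446e-01] right [-8.47540182e-04  9.99999623e-01  1.89795662e-04]
[[-0.913  0.408 -0.001]
 [ 0.408  0.913 -0.001]
 [-0.    -0.001 -1.   ]]
shift mm [-310.5  -67.9  -99.2]
turn about z deg -24.1 (now tool y at 65.9 )
jig (array([ 557.14668462, -211.84195175,   50.1595775 ]), array([-1.4, -0.6, -0. ,  1.3, -0.4, -0.4,  2.3,  0.8,  1.2, -0.8,  0.3,
        0. , -1. , -0.2]))
h0 [ 542.7 -251.    24. ] jig -10.230872079784984 -40.50152594639384
h1 [ 570.1 -214.7   24. ] jig 13.161587889928725 -1.4442251079875326
h2 [ 551.5 -172.5   24. ] jig -9.787127633540376 38.546110754681976
```

Request:
apply_moves(moves=[0,0,0,-0.0444,-0.0097,-0.0142,1,0,0,0,-0.0444,-0.0097,-0.0142,1,0,0,0,-0.0444,-0.0097,-0.0142,1,0,0,0,-0.0444,-0.0097,-0.0142,1,0,0,0,-0.0444,-0.0097,-0.0142,1,0,0,0,-0.0444,-0.0097,-0.0142,1,0,0,0,-0.0444,-0.0097,-0.0142,1,0,0,-8,0,0,0,1,0,0,-8,0,0,0,1,0,0,-8,0,0,0,1,0,0,0,0,0,0,1,0,0,0,0,0,0,1])

```text
time_s: 1.35
tool_pos: [470.3, 290.2, 330.4]
tcp_rot: [0.002, 1.0, -0.0, -0.0]
contact_force: [-0.6, 0.4, -1.5]
opening: 85.1
grasp_force: 0.0
```

```bash
cat > shot.py <<'E'
import sys,pickle
from h import *
from rig import robot
n=sys.argv[1]; o=robot.get_obs(); i=robot.camera_info("wrist"); im=robot.get_image("wrist")
pickle.dump((o,i),open(f"pics/{n}.pkl","wb")); cv2.imwrite(f"pics/{n}_raw.png",im); cv2.imwrite(f"pics/{n}.png",cv2.resize(im,(800,600),interpolation=cv2.INTER_CUBIC)); print(o["tool_pos"])
E
python3 shot.py w1
```

```text
[470.25948439 290.17807018 330.42475896]
```

View pics/w1.png

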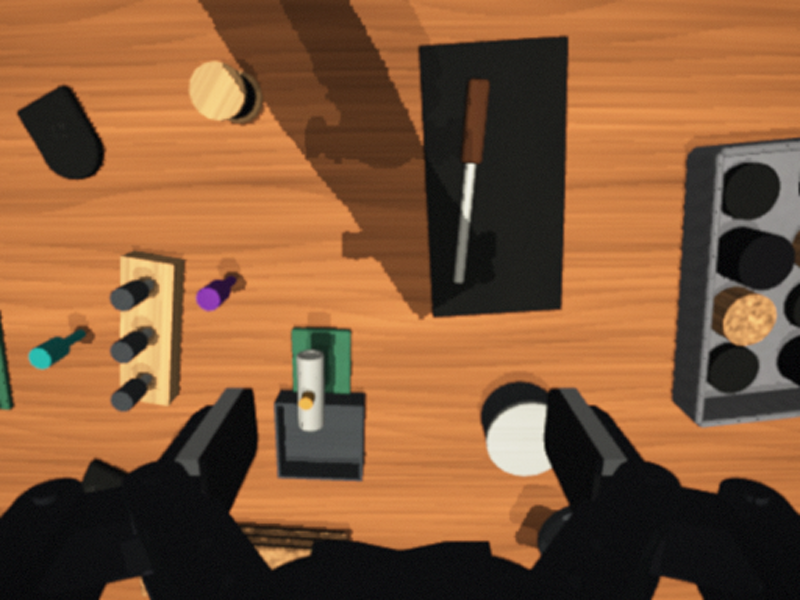

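```bash
cat > m1.py <<'E'
from h import *
import pickle
from rig import robot
o,i=pickle.load(open("pics/w1.pkl","rb"));W=cam(i);S=cam(robot.camera_info("scene"))
g=lambda x,y:np.array([x,y])*.64
q=lambda x,y:np.array([105+x/3.3333,145+y/3.3333])
st=[(W,g(276,392),(37,45,30)),]
def show(n,f): x=f[0]; print(n,x[:2].round(1),"yaw deg",round((np.degrees(x[2])+180)%360-180,2),f[1])
for s in (1,):
  # world +y is right in image; stand yaw ~0 -> +y right
  L=[(W,g(276,392),(37,-45,30)),(W,g(366,392),(37,45,30)),(W,g(364,481),(127,45,30)),(W,g(277,480),(127,-45,30)),(W,g(311,355),(-35,0,70)),
     (S,q(642,346),(37,-45,30)),(S,q(762,362),(37,45,30)),(S,q(750,491-18),(127,45,30)),(S,q(623,460),(127,-45,30))]
  show("stand",fit(L))
  show("stand wrist only",fit(L[:5]))
h=[plane(W,g(*p),22) for p in((468,80),(490,80),(482,162),(463,162))]
for p in h: print(p.round(1))
c=sum(h)/4;t=plane(W,g(459,283),13);print("handle",c,"tip",t,"len",np.linalg.norm((t-c)[:2]),"yaw",np.degrees(np.arctan2(t[1]-c[1],t[0]-c[0])))
for n,p in(("near",(311,357)),("far",(312,427))): print(n,plane(W,g(*p),76))
print("tubes scene",plane(S,q(711,322),70))
B=[(W,g(121,253),(-75,-25,25)),(W,g(184,262),(-75,25,25)),(W,g(172,405),(75,25,25)),(W,g(119,402),(75,-25,25)),
 (S,q(496,165),(-75,-25,25)),(S,q(549,182),(-75,25,25)),(S,q(490,335),(75,25,25)),(S,q(427,318),(75,-25,25))]
show("block",fit(B))
show("block w",fit(B[:4]));show("block s",fit(B[4:]))
print([plane(W,g(*p),70).round(1) for p in((121,299),(121,350),(122,399))])
E
python3 m1.py
```

```text
stand [605.6 209.8] yaw deg -2.46 [-0.9  7.1 -1.2  9.1 -0.7  0.2  0.8 -1.2  0.1 -0.  -0.2 -1.8  1.4 -0.9
  2.3  0.4  0.6 -2.2]
stand wrist only [543.2  39.5] yaw deg 42.58 [ -87.6  -16.  -108.1  -53.6  -62.2  -69.8  -44.1  -34.6 -145.8  -36.1]
[341.1 348.4  22. ]
[341.1 366.9  22. ]
[408.4 362.8  22. ]
[408.4 346.   22. ]
handle [374.75645706 356.02769464  22.        ] tip [521.32390041 346.70463631  13.        ] len 146.86366081675897 yaw -3.639643154386574
near [569.96267781 212.16914806  76.        ]
far [639.73646224 208.78902419  76.        ]
tubes scene [643.88782502 209.2877892   70.        ]
block [568.1  42.7] yaw deg -10.24 [ 1.1  1.8 -5.3  1.7 -1.   0.2  2.  -2.9 -0.9 -0.5  0.9 -1.1  0.4 -0.7
  0.1 -1. ]
block w [566.5  43.2] yaw deg -10.12 [ 1.1  0.8 -5.3  0.7 -0.8 -0.6  2.2 -3.7]
block s [570.5  42.9] yaw deg -10.58 [-0.8  0.2  1.  -0.3  0.1  0.2 -0.2 -0.2]
[array([518. ,  49.5,  70. ]), array([565.6,  41. ,  70. ]), array([614.5,  33.1,  70. ])]
```

Request:
apply_moves(moves=[0,0,3.6,0.016,0.012,0.042,1,0,0,0,0.016,0.012,0.042,1,0,0,0,0.016,0.012,0.042,1,0,0,0,0.016,0.012,0.042,1,0,0,0,0.016,0.012,0.042,1,0,0,0,0,0,0.035,1,0,0,0,0,0,0.03,1,0,0,0,0,0,0.02,1,0,0,0,0,0,0,1])

```text
time_s: 2.3
tool_pos: [391.3, 352.6, 32.9]
tcp_rot: [0.033, 0.999, -0.002, -0.002]
contact_force: [-0.7, -0.1, 0.5]
opening: 85.2
grasp_force: 0.0
```

```bash
python3 shot.py w2; python3 - <<'E'
from h import *
import pickle
o,i=pickle.load(open("pics/w2.pkl","rb"))
to(o,[390,355,6.5],86.4)
W=cam(i); print((proj(W,[[374.8,356,22],[341,358,22],[408,354.4,22],[521.3,346.7,13],[390,355,22]])/.64).round())
E
```

```text
[391.25570462 352.60279398  32.93017418]
shift mm [ 1.3  2.4 26.4]
turn about z deg -0.2 (now tool y at 86.2 )
[[406. 335.]
 [406. 234.]
 [408. 422.]
 [406. 634.]
 [406. 376.]]
```

View pics/w2.png

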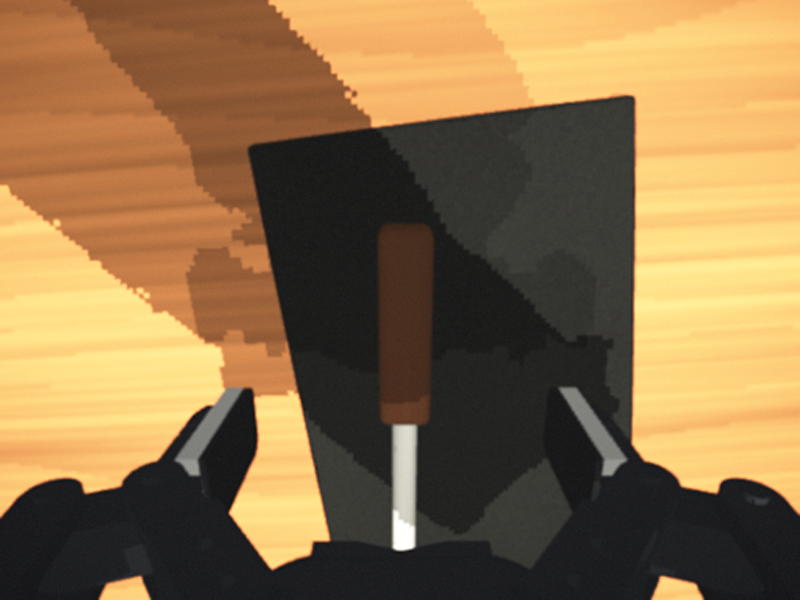

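Handle spans (405,224)–(405,424), centred between the open fingers, as predicted; safe to descend.

Request:
apply_moves(moves=[0,0,0,0.002,0.002,0.013,1,0,0,0,0,0,0.013,1,0,0,0,0,0,0,1,0,0,0,0,0,0,-1,0,0,0,0,0,0,-1,0,0,0,0,0,0,-1,0,0,0,0,0,0,-1,0,0,0,0,0,0,-1,0,0,0,0,0,0,-1,0,0,0,0,0,0,-1], newtons=60)

```text
time_s: 3.35
tool_pos: [392.2, 356.7, 10.4]
tcp_rot: [0.032, 0.999, 0.0, 0.0]
contact_force: [-0.6, -0.9, 5.5]
opening: 16.1
grasp_force: 60.2
```

Request:
apply_moves(moves=[0,0,0,0,0,-0.02,-1,0,0,0,0,0,-0.04,-1,0,0,0,0,0,-0.03,-1,0,0,-1.2,-0.009,-0.034,0,-1,0,0,0,-0.009,-0.034,0,-1,0,0,0,-0.009,-0.034,0,-1,0,0,0,-0.009,-0.034,0,-1,0,0,0,0,0,0.03,-1,0,0,0,0,0,0,-1,0,0,0,0,0,0,-1])

```text
time_s: 4.35
tool_pos: [420.2, 218.5, 69.3]
tcp_rot: [0.022, 1.0, -0.0, -0.001]
contact_force: [-0.7, 0.9, -0.4]
opening: 16.2
grasp_force: 59.4
```

```bash
python3 - <<'E'
from h import *
from rig import robot
print(robot.get_obs()["tool_pos"])
a=robot.get_image("scene");b=robot.get_image("side");cv2.imwrite("pics/s3.png",a);cv2.imwrite("pics/d3.png",b)
A=cv2.resize(a[190:310,260:360],(500,600),interpolation=cv2.INTER_CUBIC);B=cv2.resize(b[200:260,150:230],(400,300),interpolation=cv2.INTER_CUBIC)
A=cv2.resize(a[195:255,280:350],None,fx=5.7,fy=5.7,interpolation=cv2.INTER_CUBIC);B=cv2.resize(b[205:275,150:230],None,fx=5,fy=5,interpolation=cv2.INTER_CUBIC)
C=np.zeros((350,800,3),np.uint8);C[:A.shape[0],:A.shape[1]]=A;C[:350,400:800]=B;cv2.imwrite("pics/c3.png",C)
E
```

```text
[420.17599304 218.54562189  69.34593235]
```

View pics/c3.png

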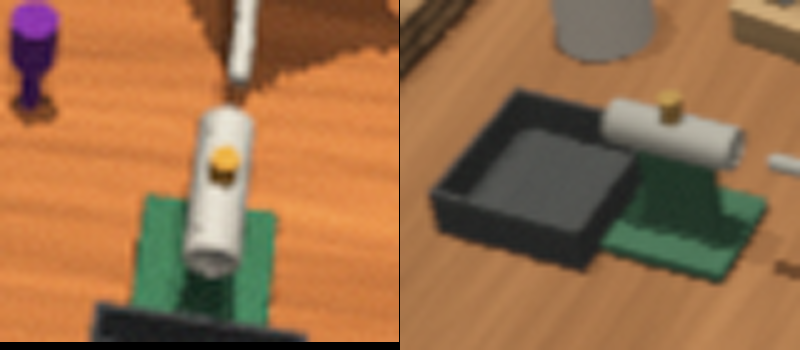

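```bash
python3 - <<'E'
from h import *
from rig import robot
S=cam(robot.camera_info("scene"));D=cam(robot.camera_info("side"))
a=lambda x,y:np.array([280+(x+.0)/5.7,195+y/5.7]);b=lambda x,y:np.array([150+(x-400)/5,205+y/5])
print("tip",tri([(S,a(238,82)),(D,b(770,162))]))
# rod edge pt further back: direction
ax=lambda s:np.array([605.6+s*np.cos(np.radians(-2.46)),209.8+s*np.sin(np.radians(-2.46)),70])
P=np.array([ax(-35),ax(35),ax(-60)])
print("pred A",((proj(S,P)-[280,195])*5.7).round(),"pred B",((proj(D,P)-[150,205])*5+[400,0]).round())
t=tri([(S,a(211,262)),])if 0 else None
# far face centre visible in scene, near face centre visible in side
print("far",[ (lambda p:p.round(1))(plane(S,a(211,262),70))],"near on z70",plane(D,b(736,148),70).round(1))
E
```

```text
tip [550.50447907 213.57590375  69.80851205]
pred A [[231. 120.]
 [216. 258.]
 [236.  73.]] pred B [[735. 150.]
 [613. 120.]
 [780. 162.]]
far [array([642.6, 206.3,  70. ])] near on z70 [571.  209.6  70. ]
```

Request:
apply_moves(moves=[0,0,0.5,0,-0.0016,0,-1,0,0,0,0,0,0,-1,0,0,0,-0.008,0,0,-1,0,0,0,-0.008,0,0,-1,0,0,0,-0.008,0,0,-1,0,0,0,-0.008,0,0,-1,0,0,0,0,0,0,-1,0,0,0,0,0,0,-1])

```text
time_s: 5.25
tool_pos: [453.1, 215.4, 69.5]
tcp_rot: [0.026, 1.0, -0.0, -0.0]
contact_force: [0.1, -0.6, -1.3]
opening: 16.1
grasp_force: 59.4
```

```bash
cat > pair.py <<'E'
import sys
from h import *
from rig import robot
# usage: pair.py name sx0 sy0 sx1 sy1 dx0 dy0 dx1 dy1 : crops of scene and side side by side, 400 wide each
n=sys.argv[1];v=list(map(int,sys.argv[2:10]));o=robot.get_obs();C=np.zeros((600,800,3),np.uint8)
for k,c in enumerate(("scene","side")):
    im=robot.get_image(c);cv2.imwrite(f"pics/{n}_{c}.png",im);x0,y0,x1,y1=v[4*k:4*k+4];s=min(400/(x1-x0),600/(y1-y0))
    A=cv2.resize(im[y0:y1,x0:x1],None,fx=s,fy=s,interpolation=cv2.INTER_CUBIC)[:600,:400];C[:A.shape[0],400*k:400*k+A.shape[1]]=A;print(c,s)
cv2.imwrite(f"pics/{n}.png",C);print(o["tool_pos"],o["contact_force"].round(1),o["wrist_torque"].round(2))
E
python3 pair.py p4 280 190 350 300 150 200 240 280
```

```text
scene 5.454545454545454
side 4.444444444444445
[453.10839211 215.42135724  69.52750421] [ 0.1 -0.6 -1.3] [ 0.01  0.05 -0.04]
```

View pics/p4.png

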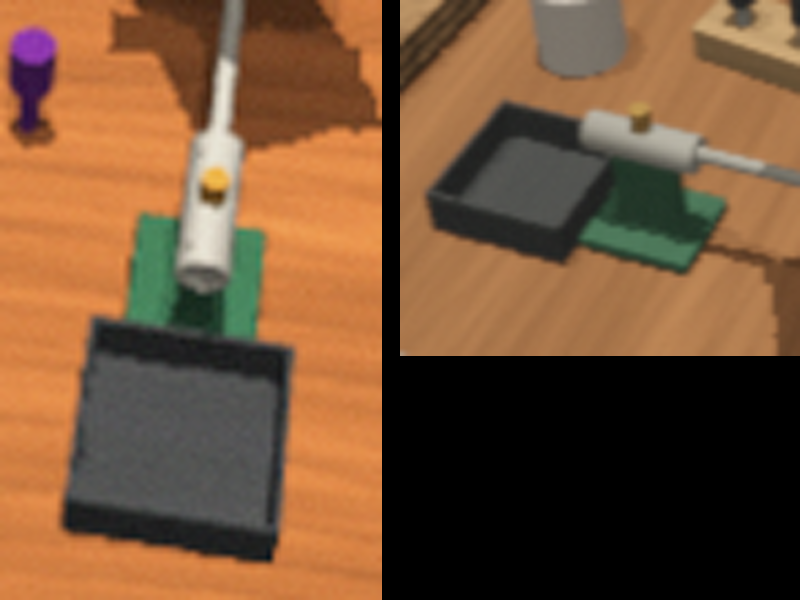

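The rod is inside the tube and there is no side load. Next I push the slug out.

Request:
apply_moves(moves=[0,0,0,-0.008,0,0,-1,0,0,0,-0.008,0,0,-1,0,0,0,-0.008,0,0,-1,0,0,0,-0.008,0,0,-1,0,0,0,-0.006,0,0,-1,0,0,0,-0.006,0,0,-1,0,0,0,-0.006,0,0,-1,0,0,0,-0.006,0,0,-1,0,0,0,-0.006,0,0,-1,0,0,0,-0.003,0,0,-1,0,0,0,0,0,0,-1])

```text
time_s: 6.45
tool_pos: [518.8, 212.1, 69.6]
tcp_rot: [0.026, 1.0, -0.0, 0.001]
contact_force: [0.2, -0.2, -5.1]
opening: 16.1
grasp_force: 59.0
```

```bash
python3 pair.py p5 280 190 350 300 150 200 240 280
```

```text
scene 5.454545454545454
side 4.444444444444445
[518.79420964 212.05777673  69.61176364] [ 0.2 -0.2 -5.1] [-0.07  0.31  0.02]
```

View pics/p5.png

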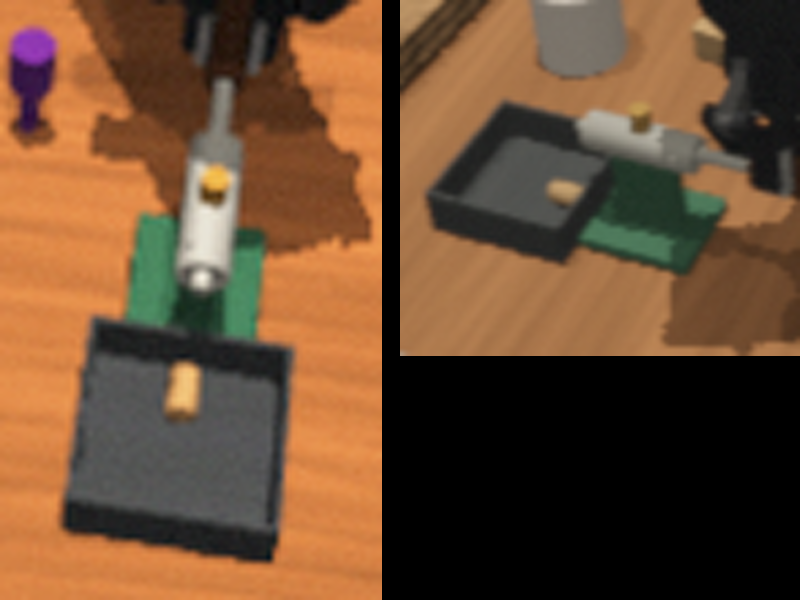

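The slug lies in the tray at about (183,390). I'll retract and return the rod to the mat.

Request:
apply_moves(moves=[0,0,0,0.02,0,0,-1,0,0,0,0.02,0,0,-1,0,0,0,0.02,0,0,-1,0,0,0,0.02,0,0,-1,0,0,0,0.02,0,0,-1,0,0,0,0.008,0.034,-0.02,-1,0,0,0,0.008,0.034,0,-1,0,0,0,0.008,0.035,0,-1,0,0,0,0.01,0.035,0,-1,0,0,0,0,0,0.03,-1,0,0,0,0,0,0.025,-1,0,0,0,0,0,0,-1])

```text
time_s: 7.75
tool_pos: [390.0, 356.4, 33.0]
tcp_rot: [0.026, 1.0, -0.001, -0.001]
contact_force: [-0.7, -0.4, -0.3]
opening: 15.8
grasp_force: 59.5
```

Request:
apply_moves(moves=[0,0,0,0,0,0.01,-1,0,0,0,0,0,0.008,-1,0,0,0,0,0,0.005,-1,0,0,0,0,0,0,-1])

```text
time_s: 8.15
tool_pos: [391.4, 356.7, 11.5]
tcp_rot: [0.026, 1.0, -0.0, -0.0]
contact_force: [0.6, 0.5, -1.1]
opening: 16.4
grasp_force: 59.5
```

Request:
apply_moves(moves=[0,0,0,0,0,0.001,-1,0,0,0,0,0,0,0,0,0,0,0,0,0,0.4,0,0,0,0,0,0,0.4,0,0,0,0,0,0,0.4,0,0,0,0,0,-0.03,0.4,0,0,0,0,0,-0.05,0.4,0,0,0,0,0,-0.05,0.3])

```text
time_s: 8.95
tool_pos: [390.5, 356.3, 141.5]
tcp_rot: [0.026, 1.0, -0.001, -0.001]
contact_force: [1.3, 0.9, -0.1]
opening: 55.5
grasp_force: 0.0
```

Request:
apply_moves(moves=[0,0,0,-0.017,-0.043,-0.018,0.3,0,0,0,-0.017,-0.043,-0.018,0.3,0,0,0,-0.017,-0.043,-0.018,0.3,0,0,0,-0.017,-0.043,-0.018,0.3,0,0,0,-0.017,-0.043,-0.018,0.3,0,0,0,-0.017,-0.043,-0.018,0.3,0,0,0,-0.017,-0.043,-0.018,0.3,0,0,0,-0.017,-0.043,-0.018,0.3,0,0,0,-0.017,-0.043,-0.018,0.3,0,0,7,-0.008,-0.043,0,0.3,0,0,0,0,0,0,0.3])

```text
time_s: 10.05
tool_pos: [530.6, -85.7, 303.0]
tcp_rot: [0.091, 0.996, -0.001, 0.001]
contact_force: [0.3, 1.0, -0.0]
opening: 55.6
grasp_force: 0.0
```

```bash
python3 shot.py w6; python3 - <<'E'
from rig import robot
import cv2
im=robot.get_image("scene");cv2.imwrite("pics/s6.png",im);print(robot.get_obs()["joint_positions"].round(2))
a=cv2.imread("pics/w6.png");a[480:600,600:800]=cv2.resize(im[155:239,340:424],(200,120)) if 0 else a[480:600,600:800]
b=cv2.resize(im[160:240,345:425],(200,200),interpolation=cv2.INTER_CUBIC);a[400:600,0:200]=b;cv2.imwrite("pics/w6.png",a)
E
```

```text
[530.55045648 -85.70391812 303.02545516]
[-0.15  0.26  0.05  1.36  0.    0.02]
```

View pics/w6.png

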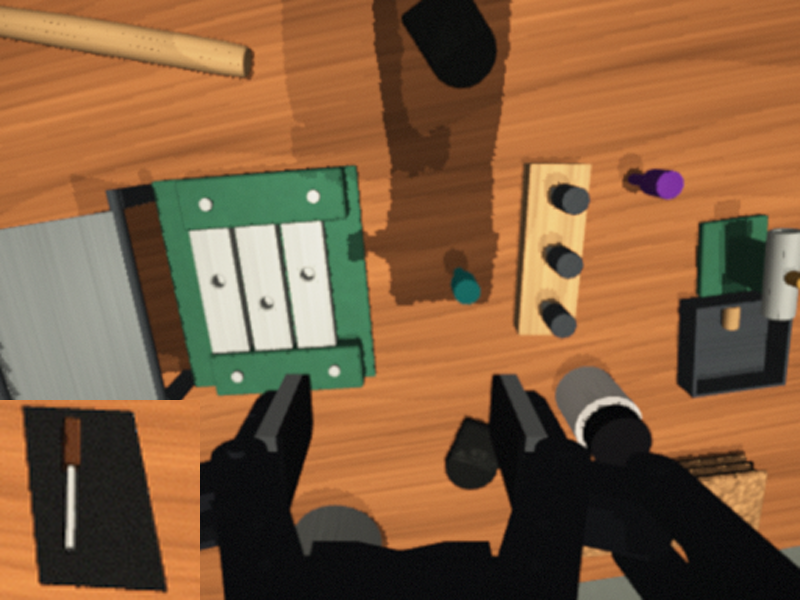

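Rod back on the mat (inset). The holes are clearly visible at (219,281), (267,303) and (308,274), and the knob tops are at (576,199), (571,264) and (563,322).

```bash
cat > m2.py <<'E'
from h import *
import pickle
from rig import robot
o,i=pickle.load(open("pics/w6.pkl","rb"));W=cam(i);S=cam(robot.camera_info("scene"))
g=lambda x,y:np.array([x,y])*.64
q=lambda x,y:np.array([105+x/3.3333,145+y/3.3333])
L=[(W,g(190,231),(-57,-57,24)),(W,g(325,221),(-57,57,24)),(W,g(211,354),(57,-57,24)),(W,g(337,345),(57,57,24)),(W,g(374,376),(100,90,8)),(W,g(357,166),(-100,90,8))]
L2=[(147,134,-57,-57,24),(271,153,-57,57,24),(83,243,57,-57,24),(210,268,57,57,24),(325,140,-100,90,8),(240,338,100,90,8),(27,290,100,-90,8)]
L2=[(S,q(x,y),(a,b,c)) for x,y,a,b,c in L2]
for n,l in(("w",L),("both",L+L2)):
    f=fit(l);x,y,a=f[0];print(n,f[0][:2].round(1),np.degrees(a)%360,f[1])
    for h,hs in(((219,281),(137,179)),((267,303),(170,211)),((308,274),(228,198))):
        for w in(plane(W,g(*h),24),plane(S,q(*hs),24)):
            d=w[:2]-[x,y];print("  hole",w.round(1),(np.cos(a)*d[0]+np.sin(a)*d[1]).round(1),(-np.sin(a)*d[0]+np.cos(a)*d[1]).round(1))
for p,s in(((576,199),(509,160)),((571,264),(488,210)),((563,322),(465,263))): print("pin",plane(W,g(*p),70).round(1),plane(S,q(*s),70).round(1),tri([(W,g(*p)),(S,q(*s))]).round(1))
to(robot.get_obs(),[615,33,150],79.8)
E
python3 m2.py
```

```text
w [ 554.7 -212.8] 353.22394294930086 [ 0.1 -0.3 -2.3  0.2  1.6 -1.1 -1.1  0.2  1.1  1.   0.1 -0.1]
  hole [ 539.5 -251.    24. ] -10.7 -39.7
  hole [ 542.7 -251.    24. ] -7.5 -39.4
  hole [ 567.1 -214.3   24. ] 12.4 0.1
  hole [ 570.1 -214.7   24. ] 15.4 -0.0
  hole [ 547.8 -171.7   24. ] -11.8 40.1
  hole [ 551.5 -172.5   24. ] -8.0 39.7
both [ 555.2 -212.5] 353.487567714395 [ 0.3  0.2 -2.2  0.4  2.1 -0.7 -0.6  0.2  1.7  1.   0.  -0.  -1.2 -1.3
  0.   0.8 -0.5 -1.3  2.   0.3  1.3 -1.1 -0.2 -0.5 -1.1 -1.1]
  hole [ 539.5 -251.    24. ] -11.3 -40.1
  hole [ 542.7 -251.    24. ] -8.1 -39.7
  hole [ 567.1 -214.3   24. ] 12.0 -0.4
  hole [ 570.1 -214.7   24. ] 15.0 -0.5
  hole [ 547.8 -171.7   24. ] -12.0 39.7
  hole [ 551.5 -172.5   24. ] -8.2 39.3
pin [517.5  50.6  70. ] [520.   49.6  70. ] [518.1  50.2  68.3]
pin [566.9  42.6  70. ] [569.   40.9  70. ] [567.7  41.8  69. ]
pin [614.   32.3  70. ] [618.   31.7  70. ] [615.6  32.2  67. ]
shift mm [-64.4 127.8 152.5]
turn about z deg 0.1 (now tool y at 79.9 )
```

Request:
apply_moves(moves=[0,0,0,-0.016,0.032,0.038,0.2,0,0,0,-0.016,0.032,0.038,0.2,0,0,0,-0.016,0.032,0.038,0.2,0,0,0,-0.0165,0.0315,0.038,0.2,0,0,0,0,0,0.04,0.2,0,0,0,0,0,0.025,0.2,0,0,0,0,0,0,0.2,0,0,0,0,0,0,0.2])

```text
time_s: 10.95
tool_pos: [611.0, 30.0, 92.2]
tcp_rot: [0.086, 0.996, 0.0, -0.001]
contact_force: [-0.7, 0.2, 0.4]
opening: 51.3
grasp_force: 0.0
```

```bash
python3 - <<'E'
from h import *
from rig import robot
o=robot.get_obs();print(o["tool_pos"]);to(o,[615,32.5,37],79.8)
E
```

```text
[610.95417598  30.04960307  92.16905613]
shift mm [-3.6  3.1 55.2]
turn about z deg 0.3 (now tool y at 80.1 )
```

Request:
apply_moves(moves=[0,0,0,0,0,0,0.2,0,0,0,0,0,0,0.2])

```text
time_s: 11.15
tool_pos: [613.1, 28.9, 94.3]
tcp_rot: [0.087, 0.996, 0.0, 0.002]
contact_force: [0.6, 0.3, 0.5]
opening: 51.2
grasp_force: 0.0
```

Request:
apply_moves(moves=[0,0,0,-0.0024,0.0038,0,0.2,0,0,0,0,0,0.015,0.2,0,0,0,0,0,0.015,0.2,0,0,0,0,0,0.014,0.2,0,0,0,0,0,0.012,0.2,0,0,0,0,0,0,0.2,0,0,0,0,0,0,-0.2,0,0,0,0,0,0,-1,0,0,0,0,0,0,-1,0,0,0,0,0,0,-1,0,0,0,0,0,0,-1], newtons=40)

```text
time_s: 12.25
tool_pos: [615.6, 32.1, 37.0]
tcp_rot: [0.087, 0.996, 0.0, 0.001]
contact_force: [0.3, -0.9, 4.3]
opening: 20.8
grasp_force: 39.1
```

Request:
apply_moves(moves=[0,0,0,0,0,-0.02,-1,0,0,0,0,0,-0.045,-1,0,0,0,0,0,-0.05,-1,0,0,7.9,0.003,-0.04,0,-1,0,0,-7.9,0.003,-0.04,0,-1,0,0,0,0.003,-0.042,0,-1,0,0,0,0.003,-0.042,0,-1,0,0,0,0.003,-0.042,0,-1,0,0,0,0.003,-0.042,0,-1,0,0,0,0.003,-0.042,0,-1,0,0,0,0,0,0,-1])

```text
time_s: 13.35
tool_pos: [536.8, -252.8, 150.7]
tcp_rot: [0.09, 0.996, -0.001, -0.0]
contact_force: [0.7, 0.1, -0.9]
opening: 21.0
grasp_force: 39.5
```

Request:
apply_moves(moves=[0,0,7.9,0,0,0,-1,0,0,7.9,0,0,0,-1,0,0,7.9,0,0,0,-1,0,0,7.9,0,0,0,-1,0,0,7.9,0,0,0,-1,0,0,7.9,0,0,0,-1,0,0,7.9,0,0,0,-1,0,0,7.9,0,0,0,-1,0,0,7.9,0,0,0,-1,0,0,7.9,0,0,0,-1,0,0,7.9,0,0,0,-1,0,0,0,0,0,0,-1])

```text
time_s: 14.55
tool_pos: [538.2, -247.2, 150.7]
tcp_rot: [0.748, 0.664, -0.0, -0.0]
contact_force: [0.1, 0.1, -0.5]
opening: 20.7
grasp_force: 39.5
```

```bash
python3 - <<'E'
from h import *
from rig import robot
o=robot.get_obs();print(o["tool_pos"],o["joint_positions"].round(2));to(o,[541,-251,66],-6.7)
E
```

```text
[ 538.19356329 -247.2241786   150.68124006] [-0.43  0.42 -0.12  1.04  0.    1.26]
shift mm [-3.5  3.3 84.7]
turn about z deg -0.2 (now tool y at -6.9 )
```

Request:
apply_moves(moves=[0,0,0,-0.0033,-0.0129,0.03,-1,0,0,0,0,0,0.03,-1,0,0,0,0,0,0.02,-1,0,0,0,0,0,0,-1,0,0,0,0,0,0,-1,0,0,0,0,0,0,-1])

```text
time_s: 15.15
tool_pos: [526.3, -250.2, 72.4]
tcp_rot: [0.748, 0.664, 0.001, 0.001]
contact_force: [0.2, -0.5, 0.2]
opening: 20.9
grasp_force: 39.5
```

```bash
python3 shot.py w7; python3 - <<'E'
from h import *
import pickle
o,i=pickle.load(open("pics/w7.pkl","rb"));print(o["tool_pos"],o["tcp_rot"].round(4));W=cam(i)
t=o["tool_pos"]+rb(o)@[0,0,32];print("tip px",proj(W,t)/1,"hole",proj(W,[541,-251.1,24]))
im=cv2.imread("pics/w7_raw.png");crop(im,176,140,336,260,"pics/c7.png")
E
```

```text
[ 526.34028321 -250.16927821   72.38177886]
[ 526.34028321 -250.16927821   72.38177886] [7.480e-01 6.637e-01 5.000e-04 1.100e-03]
tip px [[258.4196188  225.51134084]] hole [[280.74606055 214.08976746]]
scale 5.0
```

View pics/c7.png

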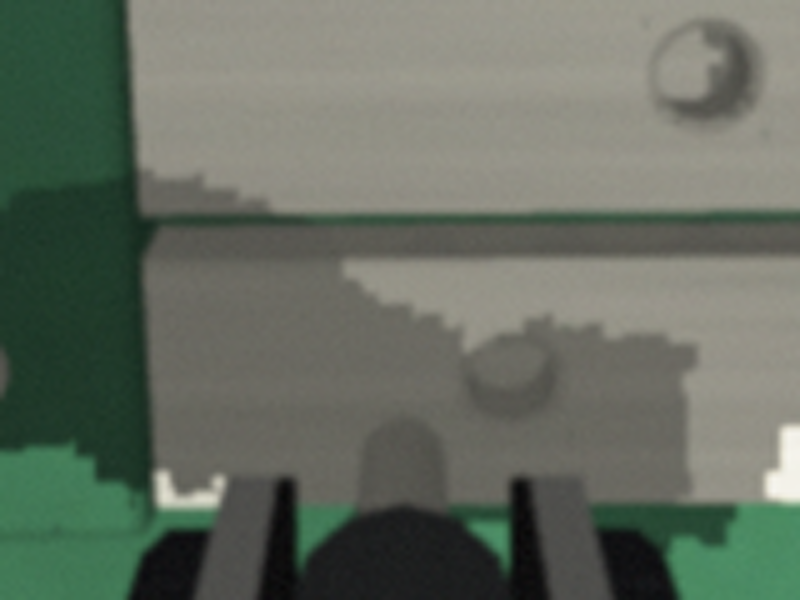

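```bash
cat > m7.py <<'E'
from h import *
import pickle,sys
def run(name,crop0,sc,hole,stemx,tipy,tipz=32):
    o,i=pickle.load(open(f"pics/{name}.pkl","rb"));W=cam(i);M=rb(o)
    px=lambda u,v:np.array([crop0[0]+u/sc,crop0[1]+v/sc])
    th=np.linspace(0,2*np.pi,60)
    def sil(a,b):
        P=np.vstack([np.c_[a+r*np.cos(th),b+r*np.sin(th),np.full(60,z)] for r,z in((5,tipz-1.5),(3.8,tipz))])
        p=proj(W,o["tool_pos"]+P@M.T); return (p[:,0].max()+p[:,0].min())/2,p[:,1].min()
    s=least_squares(lambda q:np.array(sil(*q))-px(stemx,tipy),[0,0],diff_step=1e-3)
    h=M.T@(plane(W,px(*hole),24)-o["tool_pos"])
    print("TCP",o["tool_pos"].round(1),"tip in tool",s.x.round(2),"hole in tool",h.round(2),"=> shift",(h[:2]-s.x).round(2))
if __name__=="__main__": run("w7",(176,140),5,(511,375),402,418)
E
python3 m7.py
```

```text
TCP [ 526.3 -250.2   72.4] tip in tool [-3.12 -1.21] hole in tool [ 0.23 12.92 48.41] => shift [ 3.34 14.13]
```

Lane 0's hole is at crop (511,375) and the pin tip is at about (402,418). I set the tip down short of the hole and slide.

Request:
apply_moves(moves=[0,0,0,0.0033,0.008,0.008,-1,0,0,0,0,0,0,-1,0,0,0,0,0,0.006,-1,0,0,0,0,0,0.006,-1,0,0,0,0,0.0015,0,-1,0,0,0,0,0.0015,0,-1,0,0,0,0,0.0015,0,-1,0,0,0,0,0.0015,0,-1,0,0,0,0,0,0,-1])

```text
time_s: 16.1
tool_pos: [536.2, -248.3, 55.1]
tcp_rot: [0.749, 0.663, -0.002, -0.001]
contact_force: [-13.4, 3.2, 33.7]
opening: 20.9
grasp_force: 46.2
```

Request:
apply_moves(moves=[0,0,0,0,0.001,0,-1,0,0,0,0,0,0,-1])

```text
time_s: 16.3
tool_pos: [536.3, -248.3, 55.1]
tcp_rot: [0.749, 0.663, -0.003, -0.001]
contact_force: [-15.5, 2.3, 33.8]
opening: 20.9
grasp_force: 46.5
```

Request:
apply_moves(moves=[0,0,0,0,0.001,-0.002,-1,0,0,0,0,0.001,0,-1,0,0,0,0,0.001,0,-1,0,0,0,0,0.001,0,-1,0,0,0,0,0,0,-1])

```text
time_s: 16.8
tool_pos: [542.6, -249.3, 53.0]
tcp_rot: [0.749, 0.663, -0.002, -0.001]
contact_force: [-3.9, -1.5, 1.3]
opening: 20.5
grasp_force: 40.8
```

Request:
apply_moves(moves=[0,0,0,0,0,0.003,-1,0,0,0,0,0,0.003,-1,0,0,0,0,0,0,-1])

```text
time_s: 17.1
tool_pos: [542.4, -249.1, 45.7]
tcp_rot: [0.749, 0.663, -0.002, -0.001]
contact_force: [-4.4, -2.1, -1.5]
opening: 20.9
grasp_force: 40.8
```

Request:
apply_moves(moves=[0,0,0,0,0,0.003,-1,0,0,0,0,0,0.002,-1,0,0,0,0,0,0,-1])

```text
time_s: 17.4
tool_pos: [542.6, -249.3, 42.6]
tcp_rot: [0.749, 0.663, -0.002, -0.001]
contact_force: [-8.4, -1.4, 9.2]
opening: 21.3
grasp_force: 42.2
```

Request:
apply_moves(moves=[0,0,0,0,0,0,0.1,0,0,0,0,0,0,0.2,0,0,0,0,0,0,0.2,0,0,0,0,0,-0.03,0.2,0,0,0,0,0,-0.04,0.2,0,0,0,0,0,-0.04,0.2,0,0,0,0.048,-0.0012,0,0.2,0,0,0,0.048,-0.0012,0,0.2,0,0,0,0.049,-0.0012,0,0.2,0,0,0,0.049,-0.0012,0,0.2,0,0,0,0.049,-0.0012,0,0.2,0,0,0,0.049,-0.0012,0,0.2])

```text
time_s: 18.6
tool_pos: [572.8, 44.3, 152.0]
tcp_rot: [0.748, 0.663, 0.001, 0.0]
contact_force: [0.6, 0.4, -0.2]
opening: 50.8
grasp_force: 0.0
```

Request:
apply_moves(moves=[0,0,-7.9,0,0,0,0.2,0,0,-7.9,0,0,0,0.2,0,0,-7.9,0,0,0,0.2,0,0,-7.9,0,0,0,0.2,0,0,-7.9,0,0,0,0.2,0,0,-7.9,0,0,0,0.2,0,0,-7.9,0,0,0,0.2,0,0,-7.9,0,0,0,0.2,0,0,-7.9,0,0,0,0.2,0,0,-7.9,0,0,0,0.2,0,0,-7.9,0,0,0,0.2,0,0,0,0,0,0,0.2])

```text
time_s: 19.8
tool_pos: [572.7, 42.3, 151.8]
tcp_rot: [0.087, 0.996, 0.0, 0.0]
contact_force: [0.5, -0.3, -0.5]
opening: 51.1
grasp_force: 0.0
```

```bash
python3 - <<'E'
from h import *
from rig import robot
o=robot.get_obs();print(o["tool_pos"],o["joint_positions"].round(2));to(o,[569.5,41.5,37],79.8)
E
```

```text
[572.73414305  42.3187697  151.81356212] [ 0.07  0.39 -0.16  1.02  0.    0.25]
shift mm [  3.1  -1.4 114.8]
turn about z deg 0.2 (now tool y at 80.0 )
```

Request:
apply_moves(moves=[0,0,0,0.003,-0.0014,0.03,0.2,0,0,0,0,0,0.035,0.2,0,0,0,0,0,0.025,0.2,0,0,0,0,0,0.015,0.2,0,0,0,0,0,0.01,0.2,0,0,0,0,0,0,0.2,0,0,0,0,0,0,-0.2,0,0,0,0,0,0,-1,0,0,0,0,0,0,-1,0,0,0,0,0,0,-1,0,0,0,0,0,0,-1])

```text
time_s: 20.9
tool_pos: [570.3, 41.2, 38.1]
tcp_rot: [0.087, 0.996, 0.0, 0.001]
contact_force: [0.5, 0.7, 5.8]
opening: 20.6
grasp_force: 39.5
```

Request:
apply_moves(moves=[0,0,0,0,0,-0.02,-1,0,0,0,0,0,-0.045,-1,0,0,0,0,0,-0.047,-1,0,0,0,-0.0048,-0.0423,0,-1,0,0,0,-0.0048,-0.0423,0,-1,0,0,0,-0.0048,-0.0423,0,-1,0,0,0,-0.0048,-0.0423,0,-1,0,0,0,-0.0048,-0.0423,0,-1,0,0,0,-0.0048,-0.0423,0,-1,0,0,0,0,0,0,-1])

```text
time_s: 21.9
tool_pos: [552.8, -218.9, 148.6]
tcp_rot: [0.09, 0.996, -0.001, 0.0]
contact_force: [-0.9, 0.3, -1.2]
opening: 21.2
grasp_force: 39.6
```

Request:
apply_moves(moves=[0,0,7.9,0,0,0,-1,0,0,7.9,0,0,0,-1,0,0,7.9,0,0,0,-1,0,0,7.9,0,0,0,-1,0,0,7.9,0,0,0,-1,0,0,7.9,0,0,0,-1,0,0,7.9,0,0,0,-1,0,0,7.9,0,0,0,-1,0,0,7.9,0,0,0,-1,0,0,7.9,0,0,0,-1,0,0,7.6,0,0,0,-1,0,0,0,0,0,0,-1])

```text
time_s: 23.1
tool_pos: [553.1, -213.0, 148.6]
tcp_rot: [0.746, 0.666, -0.0, -0.001]
contact_force: [-0.6, -0.1, -0.3]
opening: 20.5
grasp_force: 39.6
```

Request:
apply_moves(moves=[0,0,0,0,0,0.03,-1,0,0,0,0,0,0.03,-1,0,0,0,0,0,0.017,-1,0,0,0,0,0,0,-1,0,0,0,0,0,0,-1])

```text
time_s: 23.6
tool_pos: [553.3, -213.5, 72.0]
tcp_rot: [0.746, 0.666, -0.0, -0.0]
contact_force: [-0.4, 0.3, -1.0]
opening: 21.1
grasp_force: 39.6
```

```bash
python3 shot.py w8; python3 - <<'E'
from h import *
im=cv2.imread("pics/w8_raw.png");crop(im,176,140,336,260,"pics/c8.png")
E
```

```text
[ 553.28378273 -213.53933879   72.03665052]
scale 5.0
```

View pics/c8.png

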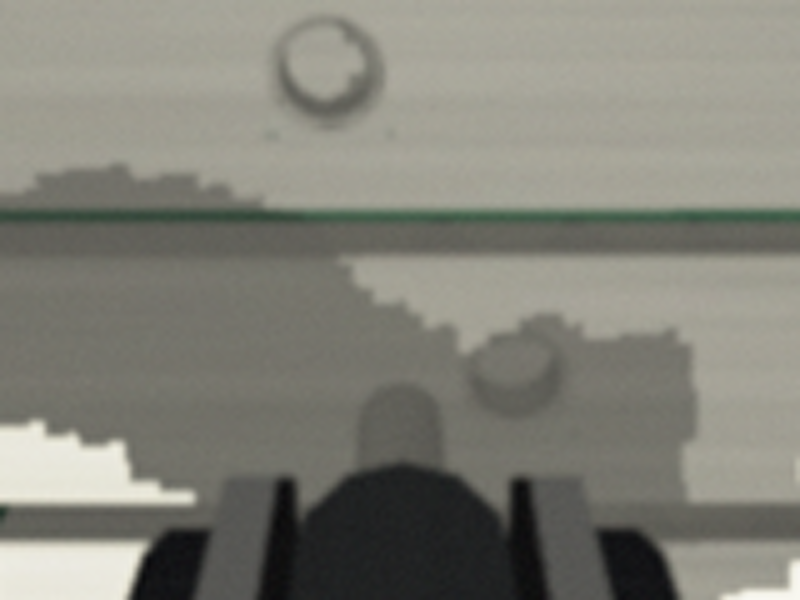

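```bash
python3 -c "
from m7 import run
run('w8',(176,140),5,(515,373),399,382,33)"
```

```text
TCP [ 553.3 -213.5   72. ] tip in tool [ 1.09 -1.56] hole in tool [ 0.67 13.41 48.03] => shift [-0.41 14.97]
```

Hole at (515,373) and tip at (399,382) are nearly in line.

Request:
apply_moves(moves=[0,0,0,-0.0006,0.0105,0.008,-1,0,0,0,0,0,0,-1,0,0,0,0,0,0.005,-1,0,0,0,0,0,0.004,-1,0,0,0,0,0.0015,0,-1,0,0,0,0,0.0015,0,-1,0,0,0,0,0.0015,0,-1,0,0,0,0,0.0015,0,-1,0,0,0,0,0,0,-1])

```text
time_s: 24.55
tool_pos: [568.8, -216.4, 55.8]
tcp_rot: [0.747, 0.665, -0.0, -0.0]
contact_force: [0.5, -1.2, -1.4]
opening: 20.7
grasp_force: 39.7
```

Request:
apply_moves(moves=[0,0,0,0,0,0.002,-1,0,0,0,0,0,0.002,-1,0,0,0,0,0,0,-1])

```text
time_s: 24.85
tool_pos: [568.9, -216.3, 50.0]
tcp_rot: [0.747, 0.665, -0.001, -0.001]
contact_force: [-2.2, -0.5, -1.2]
opening: 21.0
grasp_force: 39.8
```

In the hole. Pressing home, releasing, and going to pin0.

Request:
apply_moves(moves=[0,0,0,0,0,0.003,-1,0,0,0,0,0,0.003,-1,0,0,0,0,0,0.002,-1,0,0,0,0,0,0,-1,0,0,0,0,0,0,-1])

```text
time_s: 25.35
tool_pos: [569.1, -216.5, 44.1]
tcp_rot: [0.747, 0.665, -0.0, -0.0]
contact_force: [-5.5, 1.3, 10.4]
opening: 20.8
grasp_force: 41.2
```

Request:
apply_moves(moves=[0,0,0,0,0,0,0.1,0,0,0,0,0,0,0.2,0,0,0,0,0,0,0.2,0,0,0,0,0,-0.03,0.2,0,0,0,0,0,-0.04,0.2,0,0,0,0,0,-0.04,0.2,0,0,0,0.0432,-0.0132,0,0.2,0,0,0,0.0432,-0.0132,0,0.2,0,0,0,0.0432,-0.0132,0,0.2,0,0,0,0.0432,-0.0132,0,0.2,0,0,0,0.0432,-0.0132,0,0.2,0,0,0,0.0432,-0.0132,0,0.2])

```text
time_s: 26.55
tool_pos: [520.9, 52.1, 153.0]
tcp_rot: [0.747, 0.665, 0.001, 0.0]
contact_force: [0.3, 0.5, 0.9]
opening: 51.4
grasp_force: 0.0
```

Request:
apply_moves(moves=[0,0,-7.9,0,0,0,0.2,0,0,-7.9,0,0,0,0.2,0,0,-7.9,0,0,0,0.2,0,0,-7.9,0,0,0,0.2,0,0,-7.9,0,0,0,0.2,0,0,-7.9,0,0,0,0.2,0,0,-7.9,0,0,0,0.2,0,0,-7.9,0,0,0,0.2,0,0,-7.9,0,0,0,0.2,0,0,-7.9,0,0,0,0.2,0,0,-7.7,0,0,0,0.2,0,0,0,0,0,0,0.2])

```text
time_s: 27.75
tool_pos: [521.3, 50.4, 152.9]
tcp_rot: [0.086, 0.996, 0.0, 0.0]
contact_force: [-0.6, -0.2, 0.3]
opening: 51.5
grasp_force: 0.0
```

```bash
python3 - <<'E'
from h import *
from rig import robot
o=robot.get_obs();print(o["tool_pos"]);to(o,[519.8,50,37],79.8)
E
```

```text
[521.28533155  50.42688392 152.87798216]
shift mm [  1.4  -0.7 115.9]
turn about z deg 0.3 (now tool y at 80.1 )
```

Request:
apply_moves(moves=[0,0,0,0.0014,-0.0007,0.03,0.2,0,0,0,0,0,0.035,0.2,0,0,0,0,0,0.025,0.2,0,0,0,0,0,0.015,0.2,0,0,0,0,0,0.01,0.2,0,0,0,0,0,0,0.2,0,0,0,0,0,0,-0.2,0,0,0,0,0,0,-1,0,0,0,0,0,0,-1,0,0,0,0,0,0,-1,0,0,0,0,0,0,-1])

```text
time_s: 28.85
tool_pos: [520.6, 49.8, 39.1]
tcp_rot: [0.086, 0.996, 0.0, 0.001]
contact_force: [-0.2, -1.6, 6.5]
opening: 20.9
grasp_force: 39.3
```

Request:
apply_moves(moves=[0,0,0,0,0,-0.02,-1,0,0,0,0,0,-0.045,-1,0,0,0,0,0,-0.047,-1,0,0,0,-0.0103,-0.043,0,-1,0,0,0,-0.0103,-0.043,0,-1,0,0,0,-0.0103,-0.043,0,-1,0,0,0,-0.0103,-0.043,0,-1,0,0,0,-0.0103,-0.043,0,-1,0,0,0,0,0,0,-1,0,0,0,0,0,0,-1])

```text
time_s: 29.85
tool_pos: [532.5, -171.6, 149.5]
tcp_rot: [0.088, 0.996, 0.0, -0.001]
contact_force: [-0.4, 0.3, 0.0]
opening: 21.1
grasp_force: 39.6
```

Request:
apply_moves(moves=[0,0,7.9,0,0,0,-1,0,0,7.9,0,0,0,-1,0,0,7.9,0,0,0,-1,0,0,7.9,0,0,0,-1,0,0,7.9,0,0,0,-1,0,0,7.9,0,0,0,-1,0,0,7.9,0,0,0,-1,0,0,7.9,0,0,0,-1,0,0,7.9,0,0,0,-1,0,0,7.9,0,0,0,-1,0,0,7.7,0,0,0,-1,0,0,0,0,0,0,-1])

```text
time_s: 31.05
tool_pos: [532.7, -169.0, 149.8]
tcp_rot: [0.746, 0.666, -0.0, -0.001]
contact_force: [-0.5, -0.4, -1.7]
opening: 21.1
grasp_force: 39.5
```

Request:
apply_moves(moves=[0,0,0,0,0,0.03,-1,0,0,0,0,0,0.03,-1,0,0,0,0,0,0.017,-1,0,0,0,0,0,0,-1,0,0,0,0,0,0,-1])

```text
time_s: 31.55
tool_pos: [533.0, -170.1, 73.1]
tcp_rot: [0.746, 0.666, -0.0, -0.0]
contact_force: [-0.1, -1.0, -1.2]
opening: 21.1
grasp_force: 39.6
```

```bash
python3 shot.py w9; python3 - <<'E'
from h import *
im=cv2.imread("pics/w9_raw.png");crop(im,176,140,336,260,"pics/c9.png")
E
```

```text
[ 533.00734305 -170.10254103   73.10993662]
scale 5.0
```

View pics/c9.png

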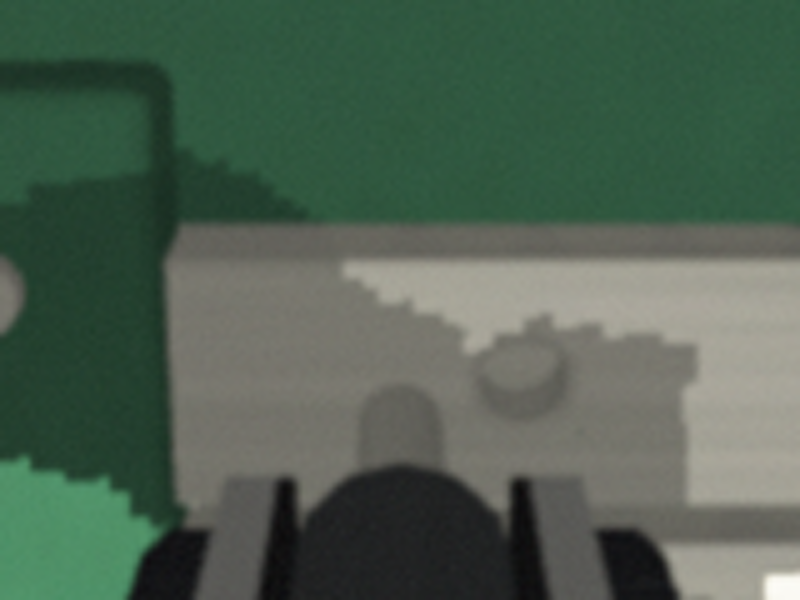

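Hole at (522,376), tip (399,383): about 16.8 mm to slide, and slightly off in the cross direction.

Request:
apply_moves(moves=[0,0,0,-0.0011,0.0115,0.008,-1,0,0,0,0,0,0,-1,0,0,0,0,0,0.005,-1,0,0,0,0,0,0.004,-1,0,0,0,0,0.0015,0,-1,0,0,0,0,0.0015,0,-1,0,0,0,0,0.0015,0,-1,0,0,0,0,0.001,0,-1,0,0,0,0,0,0,-1])

```text
time_s: 32.5
tool_pos: [546.3, -173.6, 57.4]
tcp_rot: [0.747, 0.665, -0.002, -0.002]
contact_force: [-9.0, 0.9, 16.8]
opening: 20.9
grasp_force: 42.1
```

Request:
apply_moves(moves=[0,0,0,0,0.001,0,-1,0,0,0,0,0.001,0,-1,0,0,0,0,0.001,0,-1,0,0,0,0,0.0005,0,-1,0,0,0,0,0,0,-1])

```text
time_s: 33.0
tool_pos: [550.2, -173.8, 55.0]
tcp_rot: [0.747, 0.665, -0.002, -0.002]
contact_force: [-5.5, -0.4, 2.5]
opening: 20.8
grasp_force: 40.2
```

Dropped in. Pressing home.

Request:
apply_moves(moves=[0,0,0,0,0,0.003,-1,0,0,0,0,0,0.003,-1,0,0,0,0,0,0.003,-1,0,0,0,0,0,0.002,-1,0,0,0,0,0,0,-1,0,0,0,0,0,0,-1])

```text
time_s: 33.6
tool_pos: [550.0, -173.8, 45.0]
tcp_rot: [0.747, 0.665, -0.002, -0.002]
contact_force: [-7.5, 1.1, 9.6]
opening: 20.8
grasp_force: 41.3
```

Request:
apply_moves(moves=[0,0,0,0,0,0,0.1,0,0,0,0,0,0,0.2,0,0,0,0,0,0,0.2,0,0,0,0,0,-0.03,0.2,0,0,0,0,0,-0.045,0.2,0,0,0,0,0,-0.045,0,0,0,0,0,0,-0.045,-0.5,0,0,0,0,0.005,-0.03,-1,0,0,0,0,0.005,0,-1,0,0,0,0,0,0,-1,0,0,0,0,0,0,-1])

```text
time_s: 34.7
tool_pos: [562.6, -175.2, 238.3]
tcp_rot: [0.747, 0.665, -0.001, -0.001]
contact_force: [-1.0, 0.4, 0.5]
opening: 0.1
grasp_force: 0.0
```

```bash
python3 shot.py w10; python3 pair.py p10 65 130 215 260 245 100 325 200; python3 - <<'E'
from h import *
a=cv2.imread("pics/p10.png");w=cv2.imread("pics/w10_raw.png")
# bottom row: wrist picture
h=cv2.resize(w,(400,300),interpolation=cv2.INTER_CUBIC)
a=cv2.vconcat([a[:350],np.zeros((250,800,3),np.uint8)]); 
C=np.zeros((600,800,3),np.uint8);C[:300,:400]=h
s=cv2.imread("pics/p10_scene.png")[130:250,65:205];C[300:600,:350]=cv2.resize(s,(350,300),interpolation=cv2.INTER_CUBIC)
d=cv2.imread("pics/p10_side.png")[105:190,230:315];C[0:400,400:800]=cv2.resize(d,(400,400),interpolation=cv2.INTER_CUBIC)
cv2.imwrite("pics/v10.png",C)
E
```

```text
[ 562.57695116 -175.23235827  238.28252936]
scene 2.6666666666666665
side 5.0
[ 562.22617616 -175.15501546  237.97770654] [-0.3 -0.4 -1. ] [-0.02  0.01 -0.01]
```

View pics/v10.png

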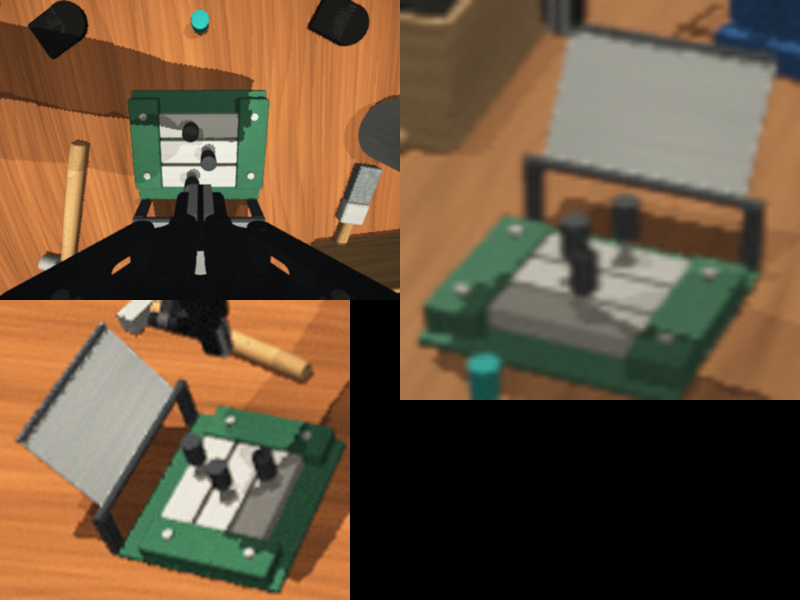

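```bash
python3 - <<'E'
from h import *
from rig import robot
S=cam(robot.camera_info("scene"));D=cam(robot.camera_info("side"))
H=[(542.5,-251.5),(569.5,-215.5),(551,-172.8)]
for n,c,f in(("scene",S,lambda p:(p-[65,130])*2.5+[0,300]),("side",D,lambda p:(p-[230,105])*4.706+[400,0])):
  for z in(46,76,89): print(n,z,f(proj(c,[[a,b,z] for a,b in H])).round().tolist())
# guard edge corners predicted per angle
x0,y0,a=556.3,-213,np.radians(-6.7);M=np.array([[np.cos(a),-np.sin(a),0],[np.sin(a),np.cos(a),0],[0,0,1]])
for ph in(1.9,2.0,2.1,2.2):
  P=np.array([[sx*82,-95+110*np.cos(ph),60+110*np.sin(ph)] for sx in(-1,1)])@M.T+[x0,y0,0]
  print(ph,"scene",((proj(S,P)-[65,130])*2.5+[0,300]).round().tolist(),"side",((proj(D,P)-[230,105])*4.706+[400,0]).round().tolist(),P[:,1:].round().tolist())
to(robot.get_obs(),[556.3-.117*182,-213-.993*182,238],-6.7)
E
```

```text
scene 46 [[197.0, 459.0], [222.0, 483.0], [267.0, 473.0]]
scene 76 [[190.0, 441.0], [216.0, 465.0], [262.0, 455.0]]
scene 89 [[187.0, 433.0], [213.0, 457.0], [259.0, 447.0]]
side 46 [[623.0, 233.0], [574.0, 252.0], [581.0, 286.0]]
side 76 [[623.0, 198.0], [573.0, 216.0], [581.0, 250.0]]
side 89 [[624.0, 182.0], [573.0, 201.0], [581.0, 234.0]]
1.9 scene [[120.0, 316.0], [35.0, 435.0]] side [[766.0, 52.0], [558.0, 16.0]] [[-333.0, 164.0], [-352.0, 164.0]]
2.0 scene [[112.0, 318.0], [27.0, 436.0]] side [[770.0, 51.0], [564.0, 16.0]] [[-343.0, 160.0], [-362.0, 160.0]]
2.1 scene [[105.0, 320.0], [20.0, 438.0]] side [[774.0, 52.0], [569.0, 17.0]] [[-353.0, 155.0], [-372.0, 155.0]]
2.2 scene [[99.0, 323.0], [14.0, 440.0]] side [[778.0, 55.0], [574.0, 20.0]] [[-362.0, 149.0], [-381.0, 149.0]]
shift mm [-2.202e+02 -1.900e+00  1.000e-01]
turn about z deg 0.1 (now tool y at -6.6 )
```

All three knob tops match fully home (z=76) within 2 px, and the guard stands at about 2.1 rad. Going round to the outside of the guard.

Request:
apply_moves(moves=[0,0,0,-0.044,0,0,-1,0,0,0,-0.044,0,0,-1,0,0,0,-0.044,0,0,-1,0,0,0,-0.044,0,0,-1,0,0,0,-0.046,-0.001,0,-1,0,0,0,0,0,0,-1,0,0,0,0,0,0.04,-1,0,0,0,0,0,0.04,-1,0,0,0,0,0,0.03,-1,0,0,0,0,0,0,-1,0,0,0,0,0,0,-1])

```text
time_s: 35.95
tool_pos: [536.3, -395.1, 129.6]
tcp_rot: [0.747, 0.665, -0.0, -0.001]
contact_force: [0.7, 0.1, 0.3]
opening: 0.4
grasp_force: 0.0
```

Request:
apply_moves(moves=[0,0,0,0.008,0,0,-1,0,0,0,0.01,0,0,-1,0,0,0,0.01,0,0,-1,0,0,0,0.01,0,0,-1,0,0,0,0.01,0,0,-1,0,0,0,0.01,0,0,-1,0,0,0,0.01,0,0,-1,0,0,0,0.01,0,0,-1,0,0,0,0.01,0,0,-1,0,0,0,0.01,0,0,-1,0,0,0,0.01,0,0,-1,0,0,0,0,0,0,-1])

```text
time_s: 37.15
tool_pos: [548.7, -286.7, 129.2]
tcp_rot: [0.746, 0.666, -0.0, -0.001]
contact_force: [0.0, 0.3, -0.1]
opening: 0.3
grasp_force: 0.3
```

```bash
cat > g.py <<'E'
from h import *
from rig import robot
import sys
n=sys.argv[1]
S=cam(robot.camera_info("scene"));D=cam(robot.camera_info("side"))
C=np.zeros((600,800,3),np.uint8)
s=robot.get_image("scene");d=robot.get_image("side");cv2.imwrite(f"pics/{n}s.png",s);cv2.imwrite(f"pics/{n}d.png",d)
C[:,:400]=cv2.resize(s[130:250,105:185],(400,600),interpolation=cv2.INTER_CUBIC)
C[:400,400:]=cv2.resize(d[90:190,230:330],(400,400),interpolation=cv2.INTER_CUBIC)
cv2.imwrite(f"pics/{n}.png",C);o=robot.get_obs();print(o["tool_pos"],o["contact_force"].round(1))
x0,y0,a=556.3,-213,np.radians(-6.7);M=np.array([[np.cos(a),-np.sin(a),0],[np.sin(a),np.cos(a),0],[0,0,1]])
print("tcp jig",M.T@(o["tool_pos"]-[x0,y0,0]))
for ph in np.radians([35,40,45,50,55,60]):
  P=np.array([[sx*82,-95+110*np.cos(ph),60+110*np.sin(ph)] for sx in(-1,1)])@M.T+[x0,y0,0]
  print(round(np.degrees(ph)),"scene",((proj(S,P)-[105,130])*5).round().tolist(),"side",((proj(D,P)-[230,90])*4+[400,0]).round().tolist())
E
python3 g.py g1
```

```text
[ 548.61350321 -286.88747063  129.26856819] [ 1.  -1.  -0.7]
tcp jig [  0.98650265 -74.27965644 129.26856819]
35 scene [[281.0, 131.0], [139.0, 378.0]] side [[658.0, 214.0], [474.0, 177.0]]
40 scene [[268.0, 119.0], [124.0, 366.0]] side [[660.0, 202.0], [477.0, 166.0]]
45 scene [[253.0, 107.0], [107.0, 354.0]] side [[664.0, 191.0], [480.0, 155.0]]
50 scene [[238.0, 96.0], [89.0, 342.0]] side [[667.0, 180.0], [484.0, 145.0]]
55 scene [[222.0, 85.0], [71.0, 331.0]] side [[671.0, 169.0], [487.0, 135.0]]
60 scene [[205.0, 75.0], [51.0, 321.0]] side [[674.0, 159.0], [491.0, 125.0]]
```

```bash
cat > e.py <<'E'
from h import *
from rig import robot
import sys
x0,y0,a=556.3,-213,np.radians(-6.7);M=np.array([[np.cos(a),-np.sin(a),0],[np.sin(a),np.cos(a),0],[0,0,1]])
def prof(im,c,xs,degs):
    r=[]
    for d in degs:
        ph=np.radians(d);P=np.array([[x,-95+107*np.cos(ph),60+107*np.sin(ph)] for x in xs])@M.T+[x0,y0,0]
        p=proj(c,P).astype(np.float32)
        v=cv2.remap(im,p[:,0].reshape(-1,1),p[:,1].reshape(-1,1),cv2.INTER_LINEAR)[:,0]
        r.append(np.median(v,axis=0))
    return np.array(r)
S=cam(robot.camera_info("scene"));D=cam(robot.camera_info("side"))
f=sys.argv[1:3];degs=eval(sys.argv[3])
A=prof(cv2.imread(f[0]),S,np.r_[20:78:4,-78:-40:4],degs);B=prof(cv2.imread(f[1]),D,np.r_[-78:-30:4,30:78:4],degs)
for d,u,v in zip(degs,A,B): print(d,u.astype(int),v.astype(int))
E
python3 e.py pics/p10_scene.png pics/p10_side.png "range(110,131,3)"; echo; python3 e.py pics/g1s.png pics/g1d.png "range(30,126,5)"
```

```text
110 [165 174 177] [67 68 68]
113 [152 162 166] [67 67 69]
116 [119 129 133] [67 68 67]
119 [80 86 86] [67 68 69]
122 [59 60 60] [67 69 68]
125 [65 65 64] [67 72 75]
128 [77 80 80] [71 75 76]

30 [ 59  97 101] [50 58 70]
35 [39 47 39] [82 92 93]
40 [42 47 40] [82 92 92]
45 [ 59 111 187] [82 89 90]
50 [ 58 111 188] [82 89 90]
55 [ 47  82 135] [83 90 90]
60 [72 78 79] [71 77 77]
65 [50 49 51] [63 71 79]
70 [ 66 127 210] [ 75 118 169]
75 [ 65 127 210] [ 77 121 174]
80 [ 64 123 207] [ 75 117 169]
85 [ 56 107 179] [ 71 112 162]
90 [ 43  79 133] [ 66 103 149]
95 [ 44  79 132] [61 59 72]
100 [ 55  92 153] [62 45 31]
105 [ 64 118 197] [54 43 26]
110 [ 63 117 199] [47 40 26]
115 [ 64 121 202] [45 34 25]
120 [ 64 120 201] [45 34 25]
125 [ 63 120 202] [45 34 25]
```

Request:
apply_moves(moves=[0,0,0,0.003,0,0,-1,0,0,0,0.003,0,0,-1,0,0,0,0.003,0,0,-1,0,0,0,0.003,0,0,-1,0,0,0,0.003,0,0,-1,0,0,0,0.003,0,0,-1,0,0,0,0.003,0,0,-1,0,0,0,0.003,0,0,-1,0,0,0,0.003,0,0,-1,0,0,0,0.002,0,0,-1,0,0,0,0,0,0,-1,0,0,0,0,0,0,-1])

```text
time_s: 38.45
tool_pos: [552.7, -259.2, 130.0]
tcp_rot: [0.747, 0.665, 0.001, -0.0]
contact_force: [-0.4, -1.9, 1.0]
opening: 0.0
grasp_force: 0.9
```

```bash
python3 g.py g2|head -3; python3 e.py pics/g2s.png pics/g2d.png "range(38,66,2)"
```

```text
[ 552.6143598  -259.18005389  129.98251134] [-1.1 -1.1  1. ]
tcp jig [  1.72739126 -46.29468047 129.98251134]
35 scene [[281.0, 131.0], [139.0, 378.0]] side [[658.0, 214.0], [474.0, 177.0]]
38 [36 48 30] [77 85 85]
40 [35 47 30] [77 84 85]
42 [35 58 78] [77 85 85]
44 [ 58 111 186] [77 83 84]
46 [ 60 113 192] [63 68 68]
48 [44 58 83] [55 58 59]
50 [64 67 66] [66 76 83]
52 [51 52 55] [ 67  93 127]
54 [ 82 104 105] [ 75 117 167]
56 [120 139 157] [ 77 121 174]
58 [120 136 146] [ 77 122 174]
60 [ 70 111 177] [ 77 122 174]
62 [ 68 130 214] [ 77 121 174]
64 [ 68 129 215] [ 77 122 174]
```

Request:
apply_moves(moves=[0,0,0,0.002,0,0,-1,0,0,0,0.002,0,0,-1,0,0,0,0.002,0,0,-1,0,0,0,0.0015,0,0,-1,0,0,0,0,0,0,-1,0,0,0,0,0,0,-1])

```text
time_s: 39.15
tool_pos: [553.4, -252.1, 130.0]
tcp_rot: [0.747, 0.665, 0.0, -0.0]
contact_force: [-0.7, -2.3, 0.6]
opening: -0.2
grasp_force: 1.1
```

```bash
python3 g.py g3|head -2; python3 e.py pics/g3s.png pics/g3d.png "range(36,60,1)"; python3 -c "
import numpy as np" 
```

```text
[ 553.38601106 -252.08933738  129.94525664] [-0.1 -2.2  0.4]
tcp jig [  1.66649352 -39.16235984 129.94525664]
36 [34 47 30] [77 85 84]
37 [35 48 30] [76 84 85]
38 [35 48 32] [76 83 84]
39 [34 48 30] [76 83 84]
40 [35 47 29] [77 83 84]
41 [34 49 37] [76 82 83]
42 [36 57 79] [71 77 78]
43 [ 47  84 139] [61 66 66]
44 [ 47  75 120] [51 54 53]
45 [45 56 73] [49 51 51]
46 [67 69 69] [51 54 56]
47 [68 72 71] [53 60 68]
48 [53 54 55] [57 72 93]
49 [52 55 57] [ 64  93 130]
50 [74 91 98] [ 72 111 159]
51 [ 83 108 109] [ 75 119 170]
52 [ 87 108 108] [ 76 121 173]
53 [ 94 115 115] [ 77 121 174]
54 [108 133 142] [ 77 122 174]
55 [136 147 188] [ 77 122 174]
56 [169 180 203] [ 77 122 174]
57 [172 181 195] [ 77 122 174]
58 [123 134 143] [ 77 122 174]
59 [ 81  97 113] [ 77 122 174]
```

View pics/g3.png

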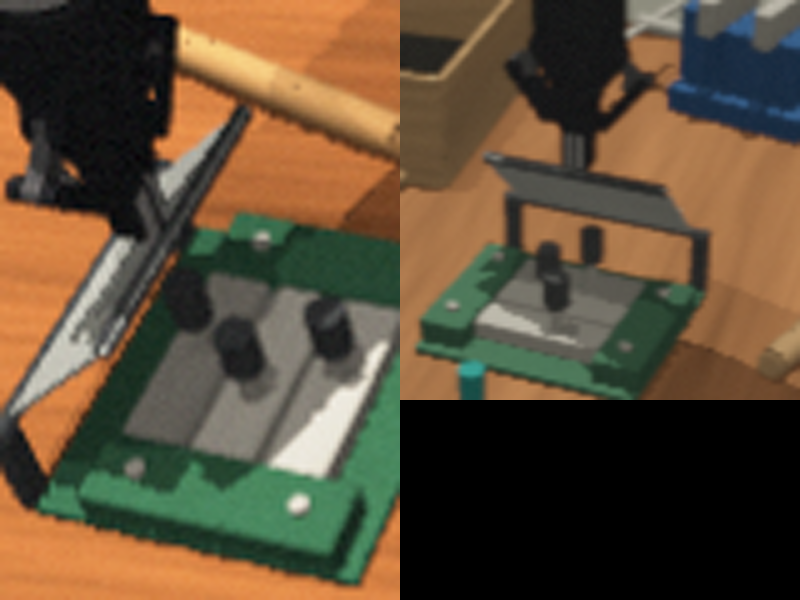

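The guard's free edge runs (248,112)–(105,353) in the scene crop, against a predicted (253,107)–(107,354) for 45°. The pins beneath it stand home, so I back off.

Request:
apply_moves(moves=[0,0,0,-0.005,0,0,-1,0,0,0,-0.015,0,0,-1,0,0,0,-0.02,0,0,-1,0,0,0,-0.02,0,-0.02,-1,0,0,0,0,0,-0.05,-1,0,0,0,0,0,-0.05,-1,0,0,0,0,0,-0.03,-1,0,0,0,0,0,0,-1,0,0,0,0,0,0,-1])

```text
time_s: 40.15
tool_pos: [546.7, -312.8, 280.4]
tcp_rot: [0.747, 0.665, 0.0, 0.001]
contact_force: [0.2, -0.5, 0.0]
opening: -0.2
grasp_force: 0.0
```

```bash
python3 g.py g4|head -2; python3 e.py pics/g4s.png pics/g4d.png "range(40,56,1)"; python3 - <<'E'
from h import *
# rod/mat, tray unchanged check vs earlier frames
for a,b,n in(("s6","g4s","scene"),):
    A=cv2.imread(f"pics/{a}.png").astype(int);B=cv2.imread(f"pics/{b}.png").astype(int)
    for nm,(x0,y0,x1,y1) in dict(mat=(350,160,415,240),stand=(285,210,340,300),heelb=(180,270,220,310),jar=(235,245,270,295),spool=(288,145,312,175),tin=(380,250,430,295),turq=(210,200,230,228),purp=(278,190,295,218)).items():
        d=abs(A-B).max(2)[y0:y1,x0:x1];print(nm,(d>60).sum())
E
```

```text
[ 545.62512933 -311.91411409  278.16948098] [ 0.6 -0.3  0.4]
tcp jig [  0.93841436 -99.48403997 278.16948098]
40 [33 46 28] [77 83 84]
41 [32 46 36] [76 82 82]
42 [34 56 75] [71 77 78]
43 [ 43  74 122] [62 67 68]
44 [ 46  72 114] [57 61 62]
45 [65 70 81] [64 67 69]
46 [115 120 121] [75 80 81]
47 [113 119 118] [77 85 91]
48 [81 81 81] [ 74  91 107]
49 [73 75 76] [ 73  99 136]
50 [88 93 99] [ 75 115 161]
51 [100 106 109] [ 76 119 170]
52 [101 109 110] [ 77 121 173]
53 [101 109 110] [ 77 121 174]
54 [101 109 111] [ 77 122 174]
55 [103 111 113] [ 77 122 174]
mat 408
stand 0
heelb 0
jar 0
spool 0
tin 0
turq 447
purp 0
```

The mat region has changed, possibly because the rod was knocked. I'll measure that by code.

```bash
python3 - <<'E'
from h import *
from rig import robot
S=cam(robot.camera_info("scene"))
for f in("s6","p10_scene","g1s","g4s"):
    im=cv2.imread(f"pics/{f}.png");h=cv2.cvtColor(im,cv2.COLOR_BGR2HSV)
    # mat polygon
    dark=(im.max(2)<75).astype(np.uint8);dark[:, :350]=0;dark[:,412:]=0;dark[:160]=0;dark[240:]=0
    n,l,st,_=cv2.connectedComponentsWithStats(dark);k=1+st[1:,4].argmax();c,_=cv2.findContours((l==k).astype(np.uint8),0,2);hull=cv2.convexHull(c[0]);m=np.zeros(dark.shape,np.uint8);cv2.drawContours(m,[hull],-1,1,-1)
    m=cv2.erode(m,np.ones((3,3)))
    steel=((m>0)&(im.min(2)>90)).astype(np.uint8);brown=((m>0)&(im[:,:,2].astype(int)-im[:,:,0]>30)).astype(np.uint8)
    q=cv2.approxPolyDP(hull,4,True)[:,0]
    out=[f,"mat",[plane(S,p,4)[:2].round().tolist() for p in q]]
    for nm,b,z in(("steel",steel,13),("handle",brown,18)):
        ys,xs=np.nonzero(b)
        if len(xs)<5: out+=[nm,len(xs)];continue
        P=np.array([plane(S,(x,y),z)[:2] for x,y in zip(xs,ys)]);out+=[nm,len(xs),P.mean(0).round(),P[P[:,0].argmin()].round(),P[P[:,0].argmax()].round()]
    print(*out)
E
```

```text
s6 mat [[320.0, 305.0], [311.0, 430.0], [555.0, 444.0], [559.0, 321.0]] steel 108 [469. 352.] [409. 355.] [519. 346.] handle 114 [376. 357.] [340. 365.] [410. 348.]
p10_scene mat [[320.0, 305.0], [311.0, 430.0], [555.0, 444.0], [559.0, 321.0]] steel 83 [460. 322.] [420. 327.] [513. 318.] handle 125 [388. 333.] [352. 339.] [423. 332.]
g1s mat [[320.0, 305.0], [311.0, 430.0], [555.0, 444.0], [559.0, 321.0]] steel 84 [461. 322.] [420. 327.] [513. 318.] handle 122 [388. 333.] [352. 339.] [423. 332.]
g4s mat [[320.0, 305.0], [311.0, 430.0], [555.0, 444.0], [559.0, 321.0]] steel 82 [460. 322.] [420. 327.] [510. 318.] handle 122 [388. 333.] [352. 339.] [423. 332.]
```

The rod was knocked about 25 mm sideways at some point between laying it down and placing the last pin. The tip now overhangs the mat's edge by an estimated 8 mm, so I'll lay it back properly.

Request:
apply_moves(moves=[0,0,0,0.0447,-0.0156,0,-1,0,0,0,0.0447,-0.0156,0,-1,0,0,0,0.0447,-0.0156,0,-1,0,0,0,0.0447,-0.0156,0,-1,0,0,0,0.0447,-0.0156,0,-1,0,0,0,0.0447,-0.0156,0,-1,0,0,0,0.0447,-0.0156,0,-1,0,0,0,0.0447,-0.0156,0,0,0,0,0,0.0447,-0.0156,0,0,0,0,0,0.0447,-0.0156,0,0.4,0,0,0,0.0447,-0.0156,0,0.4,0,0,0,0.0447,-0.0156,0,0.4])

```text
time_s: 41.45
tool_pos: [420.5, 243.6, 278.2]
tcp_rot: [0.747, 0.665, -0.002, -0.0]
contact_force: [0.9, -0.3, 0.4]
opening: 59.9
grasp_force: 0.0
```

Request:
apply_moves(moves=[0,0,-8,0.0447,-0.0156,0,0.4,0,0,-8,0.0447,-0.01,0,0.4,0,0,-8,0,0,0,0.4,0,0,-8,0,0,0,0.4,0,0,-8,0,0,0,0.4,0,0,-8,0,0,0,0.4,0,0,-8,0,0,0,0.4,0,0,-8,0,0,0,0.4,0,0,-8,0,0,0,0.4,0,0,-8,0,0,0,0.4,0,0,-8,0,0,0,0.4,0,0,0,0,0,0,0.4])

```text
time_s: 42.65
tool_pos: [400.0, 332.3, 278.1]
tcp_rot: [0.075, 0.997, -0.001, -0.001]
contact_force: [0.1, 0.1, -0.6]
opening: 59.5
grasp_force: 0.0
```

```bash
python3 shot.py w11; cat > rod.py <<'E'
from h import *
import pickle,sys
from rig import robot
n=sys.argv[1]
o,i=pickle.load(open(f"pics/{n}.pkl","rb"));W=cam(i);im=cv2.imread(f"pics/{n}_raw.png").astype(int)
S=cam(robot.camera_info("scene"))
# region: pixels whose ground point lies in mat box (world)
yy,xx=np.mgrid[0:384:1,0:512:1];out=[]
pts=np.array([plane(W,(x,y),18)[:2] if 1 else 0 for y in range(0,384,2) for x in range(0,512,2)]).reshape(192,256,2)
sub=im[::2,::2];box=(pts[...,0]>325)&(pts[...,0]<550)&(pts[...,1]>318)&(pts[...,1]<415)
br=((sub[...,2]-sub[...,0]>22)&(sub[...,2]<140)&box).astype(np.uint8)
k,l,st,_=cv2.connectedComponentsWithStats(br);j=1+st[1:,4].argmax();P=pts[l==j]
r=cv2.minAreaRect(P.astype(np.float32));c=P.mean(0);u=np.linalg.svd(P-c)[2][0];u*=np.sign(u[0])
print("handle n",len(P),"rect",r,"mean",c.round(1),"yaw",np.degrees(np.arctan2(u[1],u[0])).round(1),"x range",P[:,0].min(),P[:,0].max())
E
python3 rod.py w11; python3 - <<'E'
from h import *
from rig import robot
o=robot.get_obs();print(o["joint_positions"].round(2));to(o,[402,331,60],81)
E
```

```text
[399.98069262 332.29972744 278.05467605]
handle n 172 rect ((386.4398193359375, 336.193603515625), (15.274659156799316, 66.35407257080078), 81.11951446533203) mean [384.8 335.7] yaw -9.9 x range 352.53020544818975 419.992018486059
[ 0.69  0.24 -0.04  1.29  0.    0.85]
shift mm [ -2.6  -0.5 218.3]
turn about z deg 0.2 (now tool y at 81.2 )
```

Request:
apply_moves(moves=[0,0,0,-0.0019,0.001,0.045,0.4,0,0,0,0,0,0.045,0.4,0,0,0,0,0,0.045,0.4,0,0,0,0,0,0.045,0.4,0,0,0,0,0,0.04,0.4,0,0,0,0,0,0.02,0.4,0,0,0,0,0,0,0.4,0,0,0,0,0,0.015,0.4,0,0,0,0,0,0.011,0.4,0,0,0,0,0,0,0.4])

```text
time_s: 43.7
tool_pos: [402.3, 333.3, 13.5]
tcp_rot: [0.076, 0.997, -0.001, -0.001]
contact_force: [-0.5, -0.4, -0.6]
opening: 59.4
grasp_force: 0.0
```

Request:
apply_moves(moves=[0,0,0,0,0,0,-0.3,0,0,0,0,0,0,-1,0,0,0,0,0,0,-1,0,0,0,0,0,0,-1,0,0,0,0,0,0,-1,0,0,0,0,0,0,-1], newtons=60)

```text
time_s: 44.3
tool_pos: [403.5, 334.3, 15.1]
tcp_rot: [0.075, 0.997, 0.001, 0.001]
contact_force: [-0.0, -0.5, 6.3]
opening: 15.9
grasp_force: 58.9
```

Request:
apply_moves(moves=[0,0,0,0,0,-0.015,-1,0,0,0,0,0,-0.015,-1,0,0,-5.2,0.0151,0.0189,0,-1,0,0,0,0,0,0,-1,0,0,0,0,0,0.015,-1,0,0,0,0,0,0.009,-1,0,0,0,0,0,0,-1,0,0,0,0,0,0,-1])

```text
time_s: 45.1
tool_pos: [390.5, 354.1, 19.6]
tcp_rot: [0.03, 1.0, -0.001, -0.0]
contact_force: [-0.5, 0.0, -0.3]
opening: 15.6
grasp_force: 59.0
```

Request:
apply_moves(moves=[0,0,0,0,0,0.002,-1,0,0,0,0,0,0.002,-1,0,0,0,0,0,0,-1])

```text
time_s: 45.4
tool_pos: [390.8, 354.7, 16.0]
tcp_rot: [0.03, 1.0, 0.0, 0.0]
contact_force: [-0.3, -0.1, -1.8]
opening: 15.9
grasp_force: 59.0
```

Request:
apply_moves(moves=[0,0,0,0,0,0.0015,-1,0,0,0,0,0,0,-0.5,0,0,0,0,0,0,0,0,0,0,0,0,0,0.4,0,0,0,0,0,0,0.4,0,0,0,0,0,-0.03,0.4,0,0,0,0,0,-0.05,0.4,0,0,0,0,0,-0.05,0.4,0,0,0,0,0,-0.05,0.4,0,0,0,0,0,-0.05,0.4,0,0,0,0,0,0,0.4,0,0,0,0,0,0,0.4])

```text
time_s: 46.6
tool_pos: [391.5, 355.5, 246.2]
tcp_rot: [0.03, 1.0, 0.001, 0.001]
contact_force: [0.2, 0.1, -1.3]
opening: 60.0
grasp_force: 0.0
```

```bash
python3 shot.py w12; python3 rod.py w12; python3 - <<'E'
from h import *
from rig import robot
im=robot.get_image("scene");cv2.imwrite("pics/s12.png",im);d=robot.get_image("side");cv2.imwrite("pics/s12d.png",d)
A=cv2.imread("pics/s6.png").astype(int);G=cv2.imread("pics/g4s.png").astype(int)
for nm,(x0,y0,x1,y1) in dict(stand=(285,210,340,300),jig=(60,130,205,255),block=(228,185,272,250),turq=(210,200,230,228),purp=(278,190,295,218),heel_a=(225,150,260,185),hammer=(110,115,195,165)).items():
    print(nm,"vs s6",(abs(A-im).max(2)[y0:y1,x0:x1]>60).sum(),"vs g4",(abs(G-im).max(2)[y0:y1,x0:x1]>60).sum())
S=cam(robot.camera_info("scene"))
print("turquoise px", [ (np.argwhere((f[...,0]-f[...,2]>60)&(f[...,1]-f[...,2]>60))[:].mean(0).round(1)).tolist() for f in (cv2.imread("pics/scene0.png")[190:235,205:235].astype(int),im[190:235,205:235].astype(int))])
# rod in scene: steel pixels
st=np.argwhere((im[165:240,350:410].min(2)>90)); P=np.array([plane(S,(x+350,y+165),13)[:2] for y,x in st]); P=P[(P[:,1]>325)&(P[:,1]<380)];print("steel",len(P),P.mean(0).round(),P[P[:,0].argmax()].round())
E
python3 e.py pics/s12.png pics/s12d.png "range(42,50,1)"
```

```text
[391.54334792 355.45291072 246.16321209]
handle n 222 rect ((374.0014953613281, 355.9381408691406), (16.718257904052734, 65.89892578125), 86.84845733642578) mean [373.6 356.2] yaw -2.2 x range 340.8085429801186 407.3606181596645
stand vs s6 0 vs g4 0
jig vs s6 4594 vs g4 1768
block vs s6 918 vs g4 0
turq vs s6 448 vs g4 0
purp vs s6 0 vs g4 0
heel_a vs s6 759 vs g4 243
hammer vs s6 400 vs g4 305
turquoise px [[19.2, 13.1], [19.3, 13.0]]
steel 98 [476. 349.] [519. 343.]
42 [33 55 75] [33 48 49]
43 [ 45  80 133] [33 49 49]
44 [ 50  75 116] [32 48 49]
45 [71 80 94] [33 48 49]
46 [117 123 124] [32 49 50]
47 [120 126 126] [33 49 50]
48 [93 97 96] [33 49 50]
49 [ 99 101 107] [33 49 50]
```

```bash
python3 -c "
from rig import robot
print(robot.sign_off())"
```

```text
the job is handed in; nothing more can be done
None
```

The job is handed in: the slug is in the catch tray, all three pins are fully home in the jig, the guard stands at about 45° (measured to a degree or two), and the rod is back on its mat, where I re-laid it after the guard was folded because it had been knocked aside.

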